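# Draw the drying hood's sash shut with the pole hook

## Robot

A 6-joint arm with a two-finger parallel gripper is mounted at the origin on a cart in front of the work surface, level with it; the furniture and walls round the work are solid. World frame = base frame: x ahead of the robot, y to its left, z up, the work surface at z = 0. Lengths are in m, angles in rad, forces in N, time in s.
With the tool pointing down it reaches from about 0.35 to 0.775 m from the base axis. Payload 5.5 kg.
Tool frame: the origin (TCP) lies at the very end of the fingers, on their centre line; the grasp point (between the pads) lies 19 mm behind it; z points along the fingers, y is the line along which they close (so a half turn about z gives the same grasp; the last joint's range is limited). The gripper opens to 85 mm and grips with 20 to 120 N. Pads are 22 mm wide; open, the fingers measure 114 mm over their backs; the gripper's body (76 mm by 85 mm) begins 54 mm behind the grasp point. The pads swing forward as they close: fully open they stand 13 mm farther back than shut.
Start: joints at [0.96, 0.313, 0.046, 1.304, 0, 1.431], TCP at [0.261, 0.512, 0.231] pointing down, gripper open.
Joint ranges: [-2.76, 2.76], [-0.86, 1.69], [-1.03, 1.26], [-2.2, 2.34], [-1.47, 1.5], [-3.14, 3.14]. Speed limits (rad/s): [2.57, 2.57, 3.14, 3.14, 3.14, 3.14].

## Interface

Orientations are given as a unit quaternion [w, x, y, z].
In Python, from workcell import env gives the robot as it stands. The module is installed in compiled form; this text tells all that it offers.
- The arm moves only by the tool jog_arm, never from a script. Its argument "rows" is a list of rows, each a list of 6 numbers: the shift along the world's x, y, z in units of 40 mm (1.0 is 40 mm), then the turn, a rotation vector about the world's x, y, z in units of 6 degrees (1.0 is 6 degrees). In form: [[x, y, z, wx, wy, wz], ...]. A call has 1 to 12 rows; each row is the pose to reach, as a shift and turn from the pose commanded when the call began; what a row does not reach only later rows make up. A row lasts 1/12 s, in which the tool goes at most 41.7 mm and 7.16 degrees, less where a joint would pass 70% of its speed; a pose out of reach is approached as far as the arm can. A call with a gripper value outside its range is refused whole. "jaw" is the gripper command: -1 is fully open, 1 is shut, values between are in proportion, set as the call begins (left out, the last holds). The fingers move at their own pace and stop on an object; "force" is the grip in N (left out, the last holds). Time passes only in rows, so rows that repeat a pose let the fingers close. It gives the time, the measured TCP pose, the force, the opening and the grip force at its end, in the units of the state.
- env.get_state(): the state, without advancing time (a new reading comes with each control period).
- env.read_camera(name): name is "scene" or "top" or "wrist"; returns a dict with "pixels" (384x512x3 uint8, red, green, blue), "mtx" (3x3 intrinsics, pixels), "cam_to_world" (4x4, takes a point from camera to world coordinates). Camera axes: x right, y up, looking along -z (the intrinsics and any distortion apply to the point x, -y, -z); pixel columns grow to the right and rows downward; lengths in m; the calibration is good to about 2 mm. A picture is of the moment at which its call begins. There is no depth.
- env.hand_in(): hands the job in; it is judged then, once.
The state is a dict: "clock": time; "joint_pos": joint angles; "qvel": joint speeds; "tau": joint torques, N m; "tcp_pos": TCP position; "orientation": TCP orientation; "wrist_force": force on the tool from outside, world axes, zero at the start; "ft_torque": the same for the moment, N m; "finger_gap": finger opening in m; "grip_force": force on a finger pad.
Only numpy, scipy, OpenCV 4.12 (cv2) and the standard library are available. Lean on these libraries where they do the work, as an engineer would, in place of code of your own. Each camera call takes 0.05 s, during which the arm holds its last target. There are 200 camera calls.

## Task

Freshly varnished cups are drying in the grey hood and its sash must be closed against dust. Take the pole hook from its wooden stand, let the hook down into the brass ring on the sash, and draw the sash down its slope, slowing as it meets the rubber seal and pulling gently but firmly until the spring latch drops in and holds the sash fully home by itself. Then unhook and lay the pole back in its stand as it was, hook down; only the hook pole may touch the hood, never haul on or knock the glued-on ring, never drop the pole, and leave the cups and the other bench things undisturbed.

Things in the scene. Friction and masses are not known exactly. Their poses are not given: they have to be found in the camera images.
- hood: Fixed grey sheet-metal drying hood, 300 deep, 220 wide, 320 high, two cups inside. Origin: on the table under the middle of its front wall; x from its front to its back, z up. The front wall (x = 0) is 140 high; from its top edge the front slopes up and back at 35 degrees from level between two aluminium rails. The clear sash slides on this slope, along (cos 35, 0, sin 35) in the hood's frame.
- sash (a joint): Opening of the sash along the slope, m: 0 = latched shut, 0.13 = fully up; starts at 0.07 to 0.125. It stays where it is left (about 2 N moves it down). The latch ramp adds some 3 N between about 0.027 and 0.01; the seal is met at 0.008. The latch drops in at about 0; rigid stop at -0.002. Let go before that, the sash is pushed back up to 0.002 or more.
- ring_eye (a point): Centre of the brass ring on the sash's bottom rail; the ring lies level, hole 16 wide, bar 7 thick, neck on the uphill side (+x of the hood). Axes parallel to the hood's. Sash shut, it is about (-0.018, 0, 0.184) in the hood's frame. A hook may reach 28 below its centre before it meets the sash frame. It is only glued on: keep all force of the pole on the hood under 20 N.
- pole: Hand pole hook, 265 long, 0.12 kg: light-wood handle 20 x 20, 130 long, with a 27 mm square knob behind, a brass ferrule, and an 8 mm round steel rod bent straight down at its end into the hook. Origin: middle of the handle on its axis, where it is gripped (flat sides left and right); x along the pole to the hook, z up (away from the hook's tip).
- hook_tip (a point): Rounded lower end of the hook: at (0.184, 0, -0.035) in the pole's frame. The hook is an upright 8 mm round prong at x = 0.184, whose straight part runs from 10 to 35 below the pole's axis; the underside of the rod lies 4 below the axis.
- stand: Wooden stand of the pole, fixed, base 200 x 75 x 14. Origin: on the table under point stand_seat; x along the lying pole to the hook. Two notched posts 12 thick carry the pole: under the handle at x = -0.045 (flat notch 23 wide) and under the rod at x = +0.104 (notch 10 wide), flaring wider above; their tops are 15 above the pole's axis.
- stand_seat (a point): Where the pole's origin belongs when it lies in the stand: 64 above the table; axes as the stand's.
- bamboo_cup_1: Bamboo cup, about 66 across and 100 high, standing upright on the cork mat inside the hood; origin at its underside. To be left alone.
- bamboo_cup_3: Bamboo cup, about 66 across and 100 high, standing upright on the cork mat inside the hood; origin at its underside. To be left alone.
- glue_bottle: White glue bottle with an orange cap, 53 across, 160 high, on the table; origin at its underside. To be left alone.
- wax_tin: Round wax tin with a green lid, 70 across, 52 high, on the table; origin at its underside. To be left alone.
- sanding_block: Brown sanding block, 105 x 128 over its corners, 28 high, on the table; origin at its underside. To be left alone.
- tape_1: Roll of masking tape lying flat, 100 across, 25 high, on the table; origin at its underside. To be left alone.
- sill (a point): Middle of the hood's lower front edge, where the sash's bottom rail ends when shut. A black rubber bulb seal lies along it and pushes the sash back up with about 1.4 N per mm over the last 8 mm: the level pull on the ring rises to 12 to 15 N where the latch drops in, then steeply, past 17 N, towards the rigid stop 2 mm farther on.
- latch (a point): Brass spring bolt in a dark housing on the right-hand rail (-y side of the hood), clear of the hook's way. A ramp on the sash pushes it aside and it drops in behind by itself (a small dip in the pull), but only when the sash is drawn right down against the seal to its 0 or just past it. A hook held in a gripper gives several mm under this pull. When eased off, the sash rests back against the bolt.

How it is judged:
On the way, in this order (a step that is already met when the one before it is completed fails the run):
1. the hook has been let down into the ring (horizontal distance between hook_tip and ring_eye below 0.009 m and z of hook_tip in the frame of ring_eye between -0.04 and -0.008 m), for 0.2 s.
2. the sash has been drawn most of the way down with the hook in the ring (all of step 1 and value of joint sash below 0.03 m), for 0.1 s.
3. the sash is latched fully home (value of joint sash below 0.0018 m), for 0.3 s.
At the end, for the whole second after the job is handed in: The sash is latched and stays within 1.8 mm of fully shut, and the pole lies at rest in both notches of its stand, hook down and to the same end as before: within 30 mm lengthwise, 6 mm sideways and 6 mm in height of its seat and within 0.1 rad of its line (value of joint sash below 0.0018 m and x of pole in the frame of stand_seat between -0.03 and 0.03 m and y of pole in the frame of stand_seat between -0.006 and 0.006 m and z of pole in the frame of stand_seat between -0.006 and 0.006 m and angle between the x axis of pole and the x axis of stand_seat, either way round below 0.1 rad and x of hook_tip in the frame of stand_seat above 0.1 m and z of hook_tip in the frame of stand_seat below -0.02 m and linear speed of pole below 0.02 m/s); the robot touches nothing.
It fails at once if the pole presses or pulls on the hood, its sash or ring with more than 20 N (contact force between pole and hood above 20 N).
It fails at once if the robot itself touches the hood or its sash (contact force between any of the arm, the fingers and hood above 1.5 N).
It fails at once if the pole is dropped on the table (height (world z) of pole below 0.04 m).
It fails at once if a cup in the hood is shifted by more than 10 mm (distance of any of bamboo_cup_1, bamboo_cup_3 from where it was at the start of the episode above 0.01 m).
It fails at once if a thing on the bench is shifted by more than 20 mm (distance of any of glue_bottle, wax_tin, sanding_block, tape_1 from where it was at the start of the episode above 0.02 m).
It also fails if it takes over 64 s, if anything falls off the work surface, if the arm or the gripper's body presses on something with over 40 N, if the wrist force passes 120 N, or if a joint passes its speed limit or range.

## Working session

There is one attempt and no reset: what is moved stays moved. The work goes in short steps, Python scripts to look and compute and a tool call to move; the robot and the scene stay as the last step left them, time stands still between calls to the robot, and variables do not carry over. Pictures are saved under pics/ and viewed, at most 10 in all, crops included, and the job is handed in when it is done.

Besides the shell and the picture viewer there is one more tool, called after "Request:" as name(argument=value, ...), one argument or row to a line, values as JSON. jog_arm: Moves the arm, as the interface text tells. Its arguments: {"type":"object","properties":{"rows":{"type":"array","items":{"type":"array","items":{"type":"number"}}},"jaw":{"type":"number"},"force":{"type":"number"}},"required":["rows"]}

```bash
mkdir -p pics; cat > h.py <<'E'
import numpy as np, cv2
from workcell import env
def shot(n,f=None):
    c=env.read_camera(n)
    if f: cv2.imwrite('pics/'+f,c['pixels'][:,:,::-1]); np.savez('pics/'+f[:-4],**c)
    return c
def load(f): return dict(np.load('pics/'+f+'.npz'))
def proj(c,P):
    P=np.atleast_2d(P).astype(float); M=np.linalg.inv(c['cam_to_world']); q=P@M[:3,:3].T+M[:3,3]
    q=q*[1,-1,-1]; u=q@np.array(c['mtx']).T; return u[:,:2]/u[:,2:]
def ray(c,uv):
    d=np.linalg.inv(c['mtx'])@[uv[0],uv[1],1]; d=d*[1,-1,-1]
    return c['cam_to_world'][:3,3], c['cam_to_world'][:3,:3]@d
def atz(c,uv,z):
    o,d=ray(c,uv); return o+d*(z-o[2])/d[2]
def tri(l):
    A=0;b=0
    for c,uv in l:
        o,d=ray(c,uv); d=d/np.linalg.norm(d); P=np.eye(3)-np.outer(d,d); A=A+P;b=b+P@o
    return np.linalg.solve(A,b)
E
python3 - <<'E'
from h import *
a=shot('scene','s0.png');b=shot('top','t0.png')
w=shot('wrist','w0.png')
np.set_printoptions(precision=4,suppress=True)
for c in(a,b,w): print(c['cam_to_world'],c['mtx'],[k for k in c])
print(env.get_state())
A=np.vstack([np.hstack([a['pixels'],b['pixels']])])
cv2.imwrite('pics/ab.png',cv2.resize(A[:,:,::-1],(800,300)))
E
```

```text
[[ 0.5463  0.6692 -0.5037 -0.0175]
 [-0.8375  0.4315 -0.3352 -0.3339]
 [-0.007   0.605   0.7962  1.1396]
 [ 0.      0.      0.      1.    ]] [[394.9199   0.     257.7685]
 [  0.     394.9199 196.7835]
 [  0.       0.       1.    ]] ['pixels', 'mtx', 'cam_to_world']
[[-0.4616  0.8546 -0.2378  0.2559]
 [-0.8871 -0.4461  0.1188  0.2619]
 [-0.0046  0.2657  0.964   1.6796]
 [ 0.      0.      0.      1.    ]] [[440.4482   0.     254.9518]
 [  0.     440.4482 189.9895]
 [  0.       0.       1.    ]] ['pixels', 'mtx', 'cam_to_world']
[[ 0.453  -0.8474 -0.2769  0.1903]
 [ 0.8915  0.4302  0.1418  0.5471]
 [-0.0011 -0.3111  0.9504  0.373 ]
 [ 0.      0.      0.      1.    ]] [[319.164    0.     254.8237]
 [  0.     319.164  195.351 ]
 [  0.       0.       1.    ]] ['pixels', 'mtx', 'cam_to_world']
{'clock': 0.15, 'joint_pos': array([ 0.9604,  0.3139,  0.0453,  1.3036, -0.    ,  1.4312]), 'qvel': array([ 0.0017, -0.0018,  0.0035,  0.0006,  0.0003,  0.    ]), 'tau': array([  0.0021, -48.1064,  29.8815,   0.0139,  -0.0001,  -0.    ]), 'tcp_pos': array([0.2606, 0.5121, 0.2306]), 'orientation': array([-0.0002,  0.2332,  0.9724, -0.0006]), 'wrist_force': array([-0.5926,  0.1559, -0.2887]), 'ft_torque': array([ 0.0224, -0.0085,  0.0169]), 'grip_force': 0.0, 'finger_gap': 0.08528353546207951}
```

View pics/s0.png

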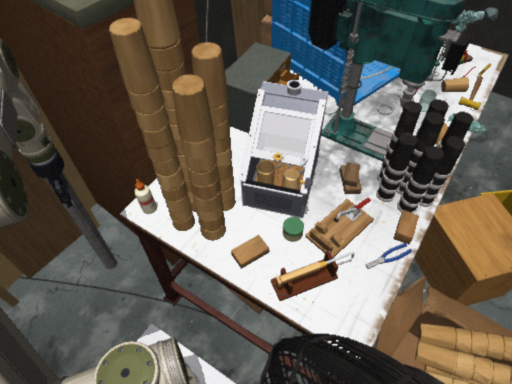

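View pics/t0.png

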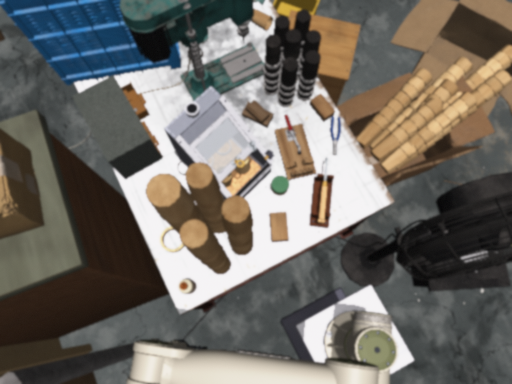

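The scene view shows the hood at about (285,150) and the ring at about (278,157). The pole is in its stand, from (280,275) to (352,256). In the top view the stand is at (321,200) with the hook end up, at (323,160). I'll zoom in on both.

```bash
python3 - <<'E'
from h import *
a=load('s0')['pixels'];b=load('t0')['pixels']
R=lambda im,x,y,w,h,s:cv2.resize(im[y:y+h,x:x+w],None,fx=s,fy=s,interpolation=cv2.INTER_CUBIC)
p1=R(a,235,75,100,150,4);p2=R(a,265,245,100,60,4)  # 400x600, 400x240
p3=R(b,220,140,80,60,5) # 400x300
p4=R(b,300,150,50,85,4)
o=np.zeros((600,800,3),np.uint8);o[:,:400]=p1;o[:240,400:]=p2;o[240:600,400:600]=R(b,300,145,50,90,4);o[240:480,600:]=R(b,225,140,50,60,4)
cv2.imwrite('pics/z.png',o[:,:,::-1])
E
```

```text
(no output)
```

View pics/z.png

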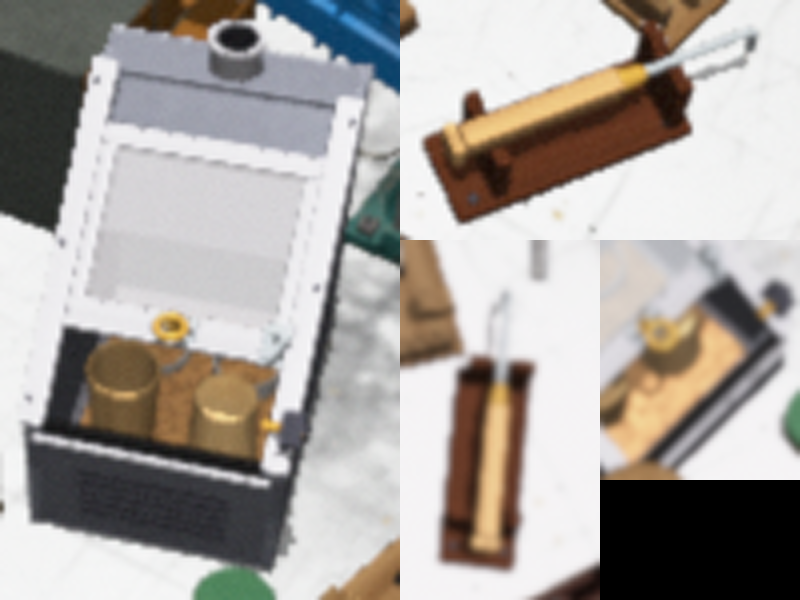

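```bash
cat > fit.py <<'E'
from h import *
from scipy.optimize import least_squares
np.set_printoptions(precision=4,suppress=True)
a=load('s0');b=load('t0')
# hood
H=[(0,.11,0),(0,-.11,0),(.3,.11,.32),(.3,-.11,.32)]
px=np.array([(242.5,205),(303.7,216.7),(262.5,82),(328,92.5)])
def hp(p,Q): 
    c,s=np.cos(p[2]),np.sin(p[2]);Q=np.array(Q);return np.c_[p[0]+c*Q[:,0]-s*Q[:,1],p[1]+s*Q[:,0]+c*Q[:,1],Q[:,2]]
x0=[*atz(a,(273,211),0)[:2],np.arctan2(*(atz(a,(303.7,216.7),0)-atz(a,(242.5,205),0))[[1,0]])+np.pi/2]
f=least_squares(lambda p:(proj(a,hp(p,H))-px).ravel(),x0);print('hood',f.x,'res',f.fun)
print('top view of corners',proj(b,hp(f.x,H)))
r=tri([(a,(277.5,156.7)),(b,(239.5,163))]);print('ring tri',r)
# ring with opening q
def ringp(q): return hp(f.x,[(-.018+q*np.cos(.6109),0,.184+q*np.sin(.6109))])[0]
for q in(.07,.09,.11,.125):print(q,ringp(q),proj(a,ringp(q)),proj(b,ringp(q)))
k=tri([(a,(278.8,281.2)),(b,(321.7,221.2))]);h=tri([(a,(353,254)),(b,(325.7,158.7))]);print('knob',k,'hook',h,np.linalg.norm(h-k))
E
python3 fit.py
```

```text
hood [0.6735 0.0646 0.3276] res [-0.1601  1.2759 -0.3927  2.0491  0.3809 -1.76    0.1349 -2.3528]
top view of corners [[232.9079 209.9995]
 [271.4348 171.193 ]
 [163.6814 128.0504]
 [210.5527  85.0135]]
ring tri [0.7262 0.0852 0.2261]
0.07 [0.7107 0.0773 0.2242] [[276.9186 161.2656]] [[243.5941 165.7812]]
0.09 [0.7262 0.0826 0.2356] [[278.1853 155.0073]] [[240.1013 161.6246]]
0.11 [0.7417 0.0878 0.2471] [[279.4512 148.7536]] [[236.5717 157.4242]]
0.125 [0.7534 0.0918 0.2557] [[280.3999 144.0662]] [[233.9    154.2447]]
knob [ 0.4333 -0.1029  0.065 ] hook [ 0.6448 -0.2453  0.0472] 0.25557358681640563
```

```bash
cat >> fit.py <<'E'
print('----')
for n,uv in dict(st1=(183,222),st2=(213,233),st3=(224,204),glue=(149,206),glue2=(147,212),wax=(292,236),block=(250,250)).items():print(n,atz(a,uv,0))
for n,uv in dict(t1=(128,28),t2=(190,85),t3=(207,50)).items():
    for tz in (.3,.4,.5):print(n,tz,atz(a,uv,tz))
# matching tops in the top cam
for n,ua,ub in [('t?',(190,85),(198,233)),('t?',(207,50),(236,208)),('',(128,28),(166,190)),('',(128,28),(198,233)),('',(207,50),(200,174)),('',(190,85),(236,208))]:
    P=tri([(a,ua),(b,ub)]);print(P,proj(a,P),ua)
# pole fit: yaw,x,y
pts=[(-.077,0,.0),(.188,0,0)]
E
python3 fit.py | sed -n '/----/,$p'
```

```text
----
st1 [0.4713 0.3035 0.    ]
st2 [0.4919 0.1891 0.    ]
st3 [0.6108 0.2296 0.    ]
glue [0.4584 0.4496 0.    ]
glue2 [0.435  0.4376 0.    ]
wax [ 0.6269 -0.0417  0.    ]
block [ 0.5055  0.0472 -0.    ]
t1 0.3 [0.9394 0.9126 0.3   ]
t1 0.4 [0.8254 0.7641 0.4   ]
t1 0.5 [0.7115 0.6156 0.5   ]
t2 0.3 [0.7892 0.4751 0.3   ]
t2 0.4 [0.6931 0.3787 0.4   ]
t2 0.5 [0.5971 0.2824 0.5   ]
t3 0.3 [0.9865 0.5539 0.3   ]
t3 0.4 [0.8669 0.4482 0.4   ]
t3 0.5 [0.7474 0.3424 0.5   ]
[0.5398 0.2827 0.5205] [[174.1217  90.2473]] (190, 85)
[0.5121 0.1762 0.6699] [[192.2552  55.5091]] (207, 50)
[0.5577 0.345  0.6797] [[145.4992  18.1339]] (128, 28)
[0.4665 0.2995 0.7133] [[127.1473  28.3409]] (128, 28)
[0.6248 0.2343 0.6023] [[206.906   50.0444]] (207, 50)
[0.5049 0.1917 0.5945] [[189.4623  85.2406]] (190, 85)
```

The tall cup stacks sit at about (0.48,0.31), (0.50,0.19) and (0.62,0.23), so I'll retract and swing around the inside of them.

Request:
jog_arm(
  rows=[
    [-0.5, -1, 0.3, 0, 0, 0],
    [-1, -2, 0.5, 0, 0, 0],
    [-1.5, -3, 0.5, 0, 0, 0],
    [-2, -3.9, 0.5, 0, 0, 0],
    [-1.3, -4.5, 0.5, 0, 0, 0],
    [-0.6, -5.1, 0.5, 0, 0, 0],
    [0.1, -5.8, 0.5, 0, 0, 0],
    [0.9, -6.4, 0.5, 0, 0, 0],
    [1.7, -7.1, 0.5, 0, 0, 0],
    [1.9, -7.9, 0.5, 0, 0, 0],
    [2.2, -8.7, 0.5, 0, 0, 0],
    [2.5, -9.6, 0.5, 0, 0, 0],
  ],
)

```text
clock: 1.15
tcp_pos: [0.3611, 0.1271, 0.2511]
orientation: [-0.0, 0.233, 0.972, 0.0]
wrist_force: [0.4, 0.2, 0.8]
finger_gap: 0.0854
grip_force: 0.0
```

Request:
jog_arm(
  rows=[
    [0.3, -0.9, 0, 0, 0, -0.2],
    [0.6, -1.8, 0, 0, 0, -0.4],
    [0.9, -2.7, 0, 0, 0, -0.6],
    [1.1, -3.6, 0, 0, 0, -0.8],
    [1.4, -4.4, 0, 0, 0, -1],
    [1.7, -5.2, 0, 0, 0, -1.1],
    [2, -6, 0, 0, 0, -1.1],
    [2.2, -6.3, 0, 0, 0, -1.1],
    [2.2, -6.3, 0, 0, 0, -1.1],
    [2.2, -6.3, 0, 0, 0, -1.1],
  ],
)

```text
clock: 1.98
tcp_pos: [0.4485, -0.1235, 0.2508]
orientation: [-0.001, 0.289, 0.957, 0.0]
wrist_force: [-0.4, 0.3, 0.3]
finger_gap: 0.0855
grip_force: 0.0
```

```bash
python3 - <<'E'
from h import *
c=shot('wrist','w1.png');print(c['cam_to_world'],env.get_state()['tcp_pos'])
E
```

```text
[[ 5.53576292e-01 -7.91786539e-01 -2.58122773e-01  3.83014504e-01]
 [ 8.32798048e-01  5.26626126e-01  1.70623373e-01 -8.08173679e-02]
 [ 8.36905726e-04 -3.09417195e-01  9.50926022e-01  3.93417242e-01]
 [ 0.00000000e+00  0.00000000e+00  0.00000000e+00  1.00000000e+00]] [ 0.44818692 -0.12271137  0.25094599]
```

View pics/w1.png

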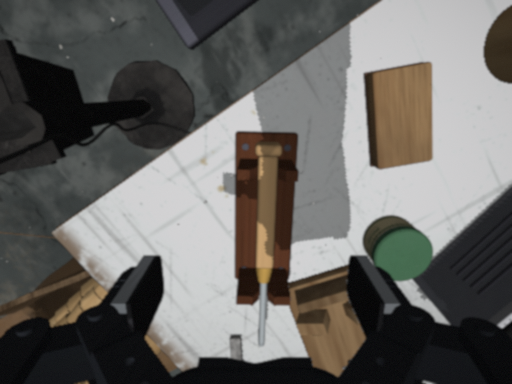

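The wrist view shows the knob at (269,146), the end of the handle at (264,268) and the hook end at (262,345). Next I'll fit the pole's pose from those.

```bash
cat > pole.py <<'E'
from h import *
from scipy.optimize import least_squares
w=load('w1');a=load('s0')
f0=lambda p,Q:np.array([[p[0]+np.cos(p[2])*x-np.sin(p[2])*y,p[1]+np.sin(p[2])*x+np.cos(p[2])*y,z] for x,y,z in Q])
Q=[(-.077,0,.0775),(.065,0,.074),(.188,0,.064)]
px=np.array([(269.5,145.5),(264,268),(262,345)])
f=least_squares(lambda p:(proj(w,f0(p,Q))-px).ravel(),[.497,-.146,-.59])
print(f.x,f.fun)
print(proj(a,f0(f.x,Q)))
for uv in[(237,132),(298,133),(237,303),(288,304)]:print(atz(w,uv,.014))
s=env.get_state();R=s['orientation'];ty=np.arctan2(2*(R[1]*R[2]),1-2*(R[1]**2));print('perp yaw',np.degrees(ty),'want',np.degrees(f.x[2])+90,'delta units',(f.x[:2]-s['tcp_pos'][:2])/.04)
E
python3 pole.py
```

```text
[ 0.49497252 -0.13975895 -0.60798065] [-0.24428839 -2.00433099  0.70938345  0.05962399 -0.48295806  3.17701761]
[[276.07828878 278.77237887]
 [319.37744308 262.78874008]
 [354.48266112 250.79559611]]
[ 0.40926606 -0.12301727  0.014     ]
[ 0.44992225 -0.06396483  0.014     ]
[ 0.60452451 -0.25773022  0.014     ]
[ 0.64562153 -0.19898487  0.014     ]
perp yaw 33.572126283776605 want 55.16527491886653 delta units [ 1.16963994 -0.42618937]
```

Request:
jog_arm(
  rows=[
    [0.4, -0.1, -0.6, 0, 0, -0.1],
    [0.8, -0.3, -1.3, 0, 0, -0.2],
    [1.15, -0.4, -2, 0, 0, -0.2],
    [1.15, -0.4, -2, 0, 0, -0.2],
    [1.15, -0.4, -2, 0, 0, -0.2],
    [1.15, -0.4, -2, 0, 0, -0.2],
  ],
)

```text
clock: 2.53
tcp_pos: [0.4943, -0.1382, 0.1724]
orientation: [-0.0, 0.298, 0.955, 0.0]
wrist_force: [0.1, -0.1, -0.2]
finger_gap: 0.0855
grip_force: 0.0
```

```bash
python3 - <<'E'
from h import *
c=shot('wrist','w2.png');print(c['cam_to_world'],env.get_state()['tcp_pos'])
E
```

```text
[[ 5.68364220e-01 -7.81891344e-01 -2.56140664e-01  4.29416481e-01]
 [ 8.22776770e-01  5.40388403e-01  1.76121438e-01 -9.41718816e-02]
 [ 7.07616731e-04 -3.10847712e-01  9.50459468e-01  3.14889049e-01]
 [ 0.00000000e+00  0.00000000e+00  0.00000000e+00  1.00000000e+00]] [ 0.49477856 -0.13863562  0.17300489]
```

View pics/w2.png

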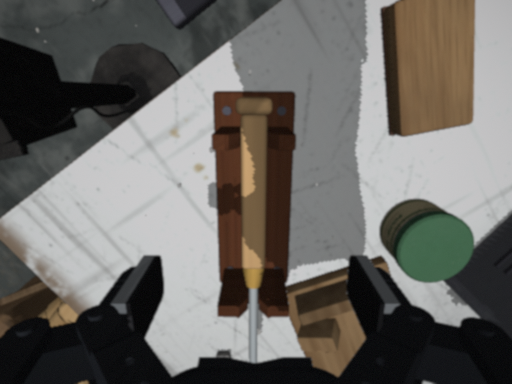

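The knob's back edge is at (255,98), the handle meets the ferrule at (253,268), and the rear post is at y≈130.

```bash
python3 - <<'E'
from h import *
w=load('w2')
A=atz(w,(255,98),.0775);B=atz(w,(253.5,268),.074);C=atz(w,(253,345),.068)
print(A,B,C); d=C-A;y=np.arctan2(d[1],d[0]);print('yaw',y,np.linalg.norm(B-A))
u=np.array([np.cos(y),np.sin(y)]);print('origins',A[:2]+.077*u,B[:2]-.065*u)
for uv in((214,130),(296,130)):print('rear post top',atz(w,uv,.079)[:2]+.045*u, atz(w,uv,.079)[:2]+.051*u)
n=np.array([-u[1],u[0]]);t=env.get_state()['tcp_pos'][:2];print('lat',(A[:2]-t)@n,(C[:2]-t)@n,'len',(A[:2]+.077*u-t)@u,(B[:2]-.065*u-t)@u)
E
```

```text
[ 0.43349605 -0.0966334   0.0775    ] [ 0.54764479 -0.17701573  0.074     ] [ 0.61948272 -0.22738573  0.068     ]
yaw -0.6127498633066003 0.13965494565082154
origins [ 0.49648741 -0.14091758] [ 0.49447026 -0.13963298]
rear post top [ 0.47165928 -0.15975791] [ 0.4765677  -0.16320862]
rear post top [ 0.50562978 -0.11058998] [ 0.5105382 -0.1140407]
lat -0.0008840064801726763 -0.0008840064801727013 len 0.0027103562980363093 0.0003213942492165151
```

Request:
jog_arm(
  rows=[
    [0, 0, -0.7, 0, 0, 0],
    [0, 0, -1.4, 0, 0, 0],
    [0, 0, -2.1, 0, 0, 0],
    [0, -0.05, -2.6, 0, 0, -0.1],
    [0, -0.05, -3, 0, 0, -0.1],
    [0, -0.05, -3.2, 0, 0, -0.1],
    [0, -0.05, -3.2, 0, 0, -0.1],
    [0, -0.05, -3.2, 0, 0, -0.1],
  ],
)

```text
clock: 3.25
tcp_pos: [0.4954, -0.1416, 0.0447]
orientation: [0.001, 0.304, 0.953, -0.0]
wrist_force: [0.3, -0.7, -0.2]
finger_gap: 0.0855
grip_force: 0.0
```

Request:
jog_arm(
  rows=[
    [0, 0, 0, 0, 0, 0],
    [0, 0, 0, 0, 0, 0],
    [0, 0, 0, 0, 0, 0],
    [0, 0, 0, 0, 0, 0],
    [0, 0, 0, 0, 0, 0],
    [0, 0, 0, 0, 0, 0],
    [0, 0, 0, 0, 0, 0],
    [0, 0, 0, 0, 0, 0],
  ],
  jaw=1,
  force=110,
)

```text
clock: 3.92
tcp_pos: [0.4952, -0.1416, 0.0439]
orientation: [0.0, 0.304, 0.953, 0.0]
wrist_force: [-0.9, -0.0, 5.3]
finger_gap: 0.0185
grip_force: 107.4
```

Request:
jog_arm(
  rows=[
    [0, 0, 0.2, 0, 0, 0],
    [0, 0, 0.5, 0, 0, 0],
    [0, 0, 1, 0, 0, 0],
    [0, 0, 1.6, 0, 0, 0],
    [0, 0, 2.2, 0, 0, 0],
    [0, 0, 2.9, 0, 0, 0],
    [0, 0, 3.6, 0, 0, 0],
    [0, 0, 4.3, 0, 0, 0],
    [0, 0, 5, 0, 0, 0],
    [0, 0, 5.7, 0, 0, 0],
    [0, 0, 6.5, 0, 0, 0],
    [0, 0, 6.5, 0, 0, 0],
  ],
)

```text
clock: 4.92
tcp_pos: [0.4966, -0.1424, 0.3097]
orientation: [0.005, 0.304, 0.953, -0.001]
wrist_force: [1.3, -0.8, -0.9]
finger_gap: 0.018
grip_force: 107.5
```

Request:
jog_arm(
  rows=[
    [0, 0.4, 0, 0, 0, 0.9],
    [0.1, 0.8, 0, 0, 0, 1.8],
    [0.3, 1.2, 0, 0, 0, 2.7],
    [0.4, 1.6, 0, 0, 0, 3.6],
    [0.6, 2, 0, 0, 0, 4.5],
    [0.8, 2.4, 0, 0, 0, 5.4],
    [1, 2.8, 0, 0, 0, 6.3],
    [1.1, 3.3, 0, 0, 0, 7.2],
    [1.3, 3.7, 0, 0, 0, 8.1],
    [1.4, 4.1, 0, 0, 0, 9],
    [1.4, 4.1, 0, 0, 0, 9],
    [1.4, 4.1, 0, 0, 0, 9],
  ],
)

```text
clock: 5.92
tcp_pos: [0.5505, 0.023, 0.3028]
orientation: [-0.001, -0.162, 0.987, 0.0]
wrist_force: [-1.4, -0.4, -1.8]
finger_gap: 0.0181
grip_force: 107.6
```

```bash
python3 - <<'E'
from h import *
a=shot('scene','s1.png');b=shot('top','t1.png');w=shot('wrist','w3.png')
s=env.get_state();print(s['tcp_pos'],s['orientation'],s['finger_gap'],s['grip_force'])
R=lambda im,x,y,w,h,s:cv2.resize(im[y:y+h,x:x+w],None,fx=s,fy=s,interpolation=cv2.INTER_CUBIC)
o=np.zeros((600,800,3),np.uint8)
o[:360,:400]=R(a['pixels'],240,110,80,72,5);o[:360,400:]=R(b['pixels'],210,135,80,72,5);o[360:,:400]=R(w['pixels'],100,144,400,240,1)
cv2.imwrite('pics/z1.png',o[:,:,::-1])
E
```

```text
[0.55051956 0.02181936 0.30314894] [-3.25463360e-04 -1.60870638e-01  9.86975445e-01 -4.62760823e-05] 0.018640259910514767 107.55928158760071
```

View pics/z1.png

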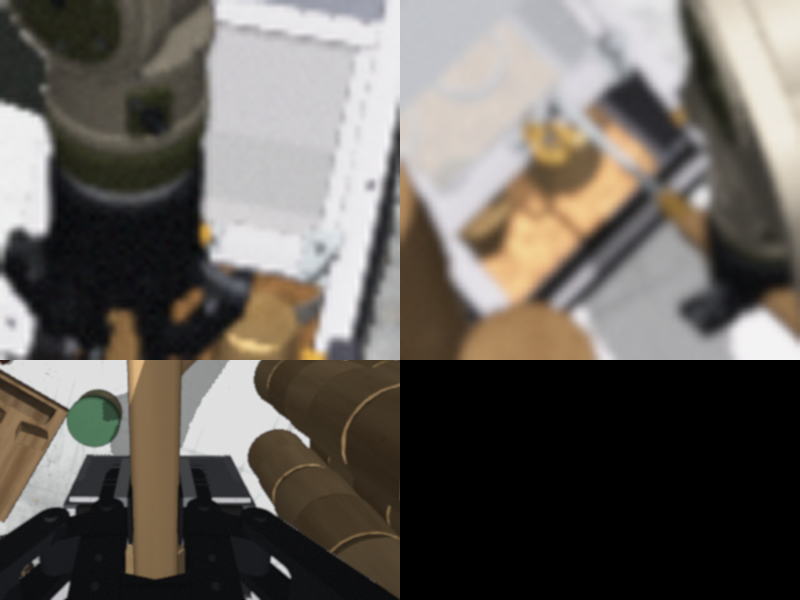

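```bash
python3 - <<'E'
from h import *
a=load('s0');b=load('t0')
for uv in [(345,125),(385,150),(386,195),(401,200),(425,203)]:print(uv,atz(a,uv,0))
print(tri([(a,(411,107)),(b,(274,42))]),tri([(a,(428,158)),(b,(288,68))]))
from scipy.spatial.transform import Rotation as Ro
u=np.array([np.cos(.323),np.sin(.323)]);t=np.array([.5505,.022])
print('rodend',proj(b,[*(t+.188*u),.326]),'tip',proj(b,[*(t+.184*u),.287]),t+.184*u)
E
```

```text
(345, 125) [1.21853168 0.04485436 0.        ]
(385, 150) [ 1.17253733 -0.15131898  0.        ]
(386, 195) [ 0.96219327 -0.24059205  0.        ]
(401, 200) [ 0.96994313 -0.29436844  0.        ]
(425, 203) [ 1.00343674 -0.37096031  0.        ]
[ 1.02425844 -0.20479748  0.34667548] [ 1.02848522 -0.29202318  0.15348976]
rodend [[238.96407193 151.77894518]] tip [[240.27540831 156.62502961]] [0.72498489 0.08040396]
```

Request:
jog_arm(
  rows=[
    [0, 0, 0.8, 0, 0, 0],
    [0, -0.2, 1.6, 0, 0, -0.8],
    [0.1, -0.5, 2.4, 0, 0, -1.6],
    [0.2, -0.8, 2.6, 0, 0, -2.6],
    [0.3, -1, 2.6, 0, 0, -3.6],
    [0.4, -1.2, 2.6, 0, 0, -4.6],
    [0.5, -1.4, 2.6, 0, 0, -5.6],
    [0.6, -1.6, 2.6, 0, 0, -6.6],
    [0.7, -1.8, 2.6, 0, 0, -7.6],
    [0.7, -2, 2.6, 0, 0, -8.6],
    [0.7, -2, 2.6, 0, 0, -8.8],
    [0.7, -2, 2.6, 0, 0, -8.8],
  ],
)

```text
clock: 7.07
tcp_pos: [0.5786, -0.0585, 0.4072]
orientation: [-0.0, 0.294, 0.956, 0.0]
wrist_force: [0.3, -0.3, -0.8]
finger_gap: 0.0185
grip_force: 107.7
```

```bash
python3 - <<'E'
from h import *
shot('wrist');shot('wrist');w=shot('wrist','w4.png');a=shot('scene','s2.png')
s=env.get_state();print(s['tcp_pos'],s['orientation'],w['cam_to_world'])
print(proj(w,[.726,.085,.23]))
E
```

```text
[ 0.57865256 -0.05727863  0.40751961] [1.06759316e-04 2.93133374e-01 9.56071548e-01 9.75853870e-05] [[ 5.60059041e-01 -7.87177093e-01 -2.58236510e-01  5.13195835e-01]
 [ 8.28452269e-01  5.32472037e-01  1.73609814e-01 -1.43115904e-02]
 [ 8.42051848e-04 -3.11168368e-01  9.50354427e-01  5.49968520e-01]
 [ 0.00000000e+00  0.00000000e+00  0.00000000e+00  1.00000000e+00]]
[[442.69056435 209.42295234]]
```

View pics/w4.png

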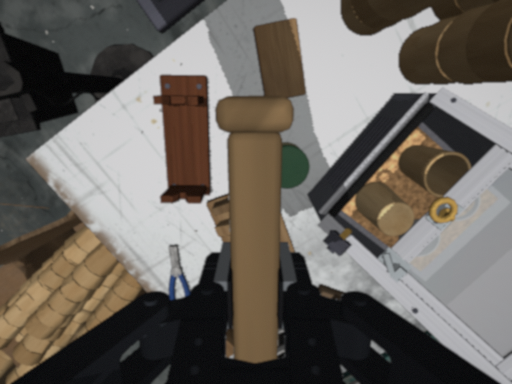

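The brass ring shows clearly at (444,209). The cups, wax tin and empty stand look undisturbed. I'll refine with colour centroids.

```bash
cat > ring.py <<'E'
from h import *
np.set_printoptions(precision=4,suppress=True)
def cen(c,x,y,r):
    im=cv2.cvtColor(c['pixels'],cv2.COLOR_RGB2HSV).astype(int)[y-r:y+r+1,x-r:x+r+1]
    m=((im[...,0]>18)&(im[...,0]<32)&(im[...,1]>150)&(im[...,2]>110)).astype(np.uint8)
    n,l,s,ce=cv2.connectedComponentsWithStats(m,connectivity=8)
    k=1+np.argmax(s[1:,4]);b=s[k];print('bbox',b[:2]+[x-r,y-r],b[2:]);
    pts=np.argwhere(l==k)[:,::-1].astype(np.float32);(cc,rad)=cv2.minEnclosingCircle(pts)
    print('cent',ce[k]+[x-r,y-r],'circ',np.array(cc)+[x-r,y-r],rad);return np.array(cc)+[x-r,y-r]
w=load('w4');a=load('s0');b=load('t0');a2=load('s2')
pw=cen(w,444,209,17);pa=cen(a,278,157,8);pb=cen(b,239,163,7);p2=cen(a2,278,157,8)
print('all',tri([(w,pw),(a,pa),(b,pb)]),'wa',tri([(w,pw),(a,pa)]),'wb',tri([(w,pw),(b,pb)]))
for z in (.224,.23,.236):print(z,atz(w,pw,z),atz(a,pa,z),atz(b,pb,z))
E
python3 ring.py
```

```text
bbox [443 217] [1 1 1]
cent [443. 217.] circ [443. 217.] 9.999999747378752e-05
bbox [277 154] [ 5  6 19]
cent [278.7895 156.3158] circ [278.3571 156.3571] 2.7200188636779785Traceback (most recent call last):
  File "ring.py", line 11, in <module>
    pw=cen(w,444,209,17);pa=cen(a,278,157,8);pb=cen(b,239,163,7);p2=cen(a2,278,157,8)
                                                ~~~^^^^^^^^^^^^^
  File "ring.py", line 7, in cen
    k=1+np.argmax(s[1:,4]);b=s[k];print('bbox',b[:2]+[x-r,y-r],b[2:]);
        ~~~~~~~~~^^^^^^^^^
    return _wrapfunc(a, 'argmax', axis=axis, out=out, **kwds)
    return bound(*args, **kwds)
ValueError: attempt to get argmax of an empty sequence
```

```bash
sed -i 's/im\[...,0\]>18)&(im\[...,0\]<32)&(im\[...,1\]>150)&(im\[...,2\]>110)/im[...,0]>15)\&(im[...,0]<32)\&(im[...,1]>TH)\&(im[...,2]>90)/; s/def cen(c,x,y,r):/def cen(c,x,y,r,TH=130):/' ring.py
python3 ring.py; python3 - <<'E'
from h import *
w=load('w4');p=cv2.cvtColor(w['pixels'],cv2.COLOR_RGB2HSV)
print(p[209,428:462].tolist());print(p[192:226,444].tolist())
E
```

```text
bbox [429 198] [ 27  24 402]
cent [442.4577 209.8284] circ [442.4583 209.5   ] 13.541767120361328
bbox [274 154] [ 8  6 34]
cent [277.5    156.6176] circ [277.3571 156.5   ] 3.6771106719970703
bbox [238 163] [ 7  5 18]
cent [240.9444 165.7222] circ [240.7857 165.3571] 3.234166145324707
bbox [274 154] [ 8  6 36]
cent [277.3889 156.5   ] circ [277.3571 156.5   ] 3.6771106719970703
all [0.7177 0.0833 0.2361] wa [0.7311 0.0876 0.2218] wb [0.7157 0.0842 0.2391]
0.224 [0.7299 0.0866 0.224 ] [0.7289 0.0868 0.224 ] [0.7167 0.0852 0.224 ]
0.23 [0.7259 0.0848 0.23  ] [0.724 0.084 0.23 ] [0.7148 0.086  0.23  ]
0.236 [0.722  0.0829 0.236 ] [0.7191 0.0813 0.236 ] [0.7129 0.0867 0.236 ]
[[16, 121, 105], [18, 137, 99], [19, 146, 117], [20, 145, 146], [20, 144, 170], [20, 145, 187], [20, 145, 187], [19, 135, 174], [19, 101, 146], [21, 42, 115], [75, 5, 100], [100, 8, 96], [24, 14, 91], [19, 44, 93], [18, 80, 96], [19, 110, 97], [19, 130, 100], [20, 138, 113], [19, 140, 138], [20, 141, 156], [19, 136, 154], [19, 129, 128], [19, 130, 104], [20, 145, 111], [20, 146, 136], [19, 146, 159], [20, 147, 174], [20, 144, 179], [19, 119, 173], [18, 57, 160], [30, 5, 156], [98, 12, 166], [97, 14, 169], [97, 14, 170]]
[[17, 96, 72], [16, 56, 78], [11, 21, 97], [10, 6, 121], [13, 14, 129], [17, 73, 126], [20, 139, 143], [20, 147, 165], [20, 145, 179], [20, 144, 179], [20, 138, 164], [20, 99, 137], [24, 23, 111], [99, 16, 112], [102, 12, 109], [30, 8, 97], [20, 69, 96], [19, 130, 100], [20, 150, 104], [20, 147, 104], [19, 145, 100], [20, 146, 91], [20, 150, 80], [19, 147, 78], [20, 148, 95], [20, 147, 120], [20, 148, 146], [19, 148, 165], [20, 146, 177], [19, 131, 175], [18, 73, 165], [20, 10, 159], [101, 13, 161], [97, 15, 157]]
```

```bash
python3 - <<'E'
from h import *
np.set_printoptions(precision=4,suppress=True)
b=shot('top','t2.png');a=load('s2');w=load('w4')
u=np.array([.828,-.5605,0]);g=np.array([.5786,-.0573,.4265])
pts=[g+.188*u,g+.184*u-[0,0,.035],g+.08*u,g-.077*u]
R=lambda im,x,y,w,h,s:cv2.resize(im[y:y+h,x:x+w],None,fx=s,fy=s,interpolation=cv2.INTER_CUBIC)
pa=proj(a,pts);pb=proj(b,pts);print(pa,pb)
o=np.zeros((600,800,3),np.uint8)
for i,(c,p) in enumerate(((a,pa),(b,pb))):
    x,y=int(p[1][0])-25,int(p[1][1])-25
    o[:400,400*i:400*i+400]=R(c['pixels'],x,y,50,50,8)
    print('origin',x,y)
    for q in p[:2]: cv2.circle(o,(int((q[0]-x+.5)*8)+400*i,int((q[1]-y+.5)*8)),3,(255,0,0),1)
o[400:,:400]=R(w['pixels'],419,184,50,25*1,8)
o[400:,400:]=R(w['pixels'],419,204,50,25,8)
cv2.imwrite('pics/z2.png',o[:,:,::-1])
E
```

```text
[[364.8734 139.5135]
 [360.7542 149.6015]
 [327.426  151.6684]
 [269.4831 170.4757]] [[306.802  104.8599]
 [305.5016 110.9575]
 [303.8293 136.959 ]
 [299.2763 186.1228]]
origin 335 124
origin 280 85
```

View pics/z2.png

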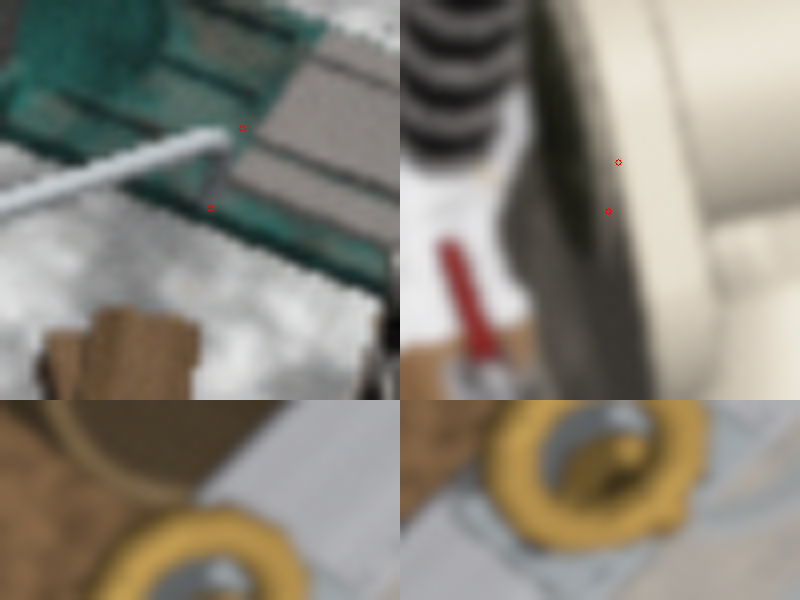

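Hook kinematics agree with the scene picture to within about 1 px, and the ring centre is at about (0.7255, 0.085, 0.230). Moving the hook over the ring.

Request:
jog_arm(
  rows=[
    [0, 0.2, 0, 0, 0, 0.9],
    [0, 0.4, 0, 0, 0, 1.8],
    [-0.1, 0.6, 0, 0, 0, 2.7],
    [-0.2, 0.8, 0, 0, 0, 3.6],
    [-0.3, 1, 0, 0, 0, 4.6],
    [-0.4, 1.2, 0, 0, 0, 5.6],
    [-0.5, 1.5, -0.5, 0, 0, 6.6],
    [-0.6, 1.8, -1.2, 0, 0, 7.6],
    [-0.7, 2.08, -2, 0, 0, 8.4],
    [-0.7, 2.08, -2.7, 0, 0, 8.8],
    [-0.7, 2.08, -3.2, 0, 0, 8.8],
    [-0.7, 2.08, -3.2, 0, 0, 8.8],
  ],
)

```text
clock: 8.32
tcp_pos: [0.5481, 0.0267, 0.2748]
orientation: [-0.004, -0.163, 0.987, 0.001]
wrist_force: [-0.4, -0.3, -1.8]
finger_gap: 0.0186
grip_force: 107.7
```

Request:
jog_arm(
  rows=[
    [0, 0, 0, 0, 0, 0],
    [0, 0, 0, 0, 0, 0],
    [0, 0, 0, 0, 0, 0],
  ],
)

```text
clock: 8.57
tcp_pos: [0.552, 0.0255, 0.2814]
orientation: [0.002, -0.162, 0.987, -0.0]
wrist_force: [0.1, -0.8, -1.3]
finger_gap: 0.0185
grip_force: 107.7
```

```bash
cat > where.py <<'E'
from h import *
np.set_printoptions(precision=4,suppress=True)
def where(ring=np.array([.7255,.085,.230])):
    s=env.get_state();n=s['orientation'];ps=np.arctan2(2*n[2]**2-1,2*n[1]*n[2])-np.pi/2
    from scipy.spatial.transform import Rotation as Ro
    Rm=Ro.from_quat(n[[1,2,3,0]]).as_matrix();print('tool z',Rm[:,2])
    f=-Rm[:,0];tip=s['tcp_pos']-.019*Rm[:,2]+.184*f+.035*Rm[:,2]
    print('psi',ps,'tcp',s['tcp_pos'],'tip',tip,'ring-tip',ring-tip,'F',s['wrist_force'],s['clock'])
    return tip
if __name__=='__main__': where()
E
python3 where.py; python3 - <<'E'
from h import *
b=shot('top','t3.png');w=shot('wrist','w5.png');a=shot('scene','s3.png')
R=lambda im,x,y,w,h,s:cv2.resize(im[y:y+h,x:x+w],None,fx=s,fy=s,interpolation=cv2.INTER_CUBIC)
o=np.zeros((600,800,3),np.uint8);o[:,:600]=R(b['pixels'],215,138,50,50,12);o[:200,600:]=R(a['pixels'],260,140,40,40,5)
cv2.imwrite('pics/z3.png',o[:,:,::-1])
E
```

```text
tool z [ 0.0034 -0.0002 -1.    ]
psi 0.3251151269647192 tcp [0.552  0.0255 0.2814] tip [0.7264 0.0843 0.266 ] ring-tip [-0.0009  0.0007 -0.036 ] F [ 0.0721 -0.8471 -1.2775] 8.5667
```

View pics/z3.png

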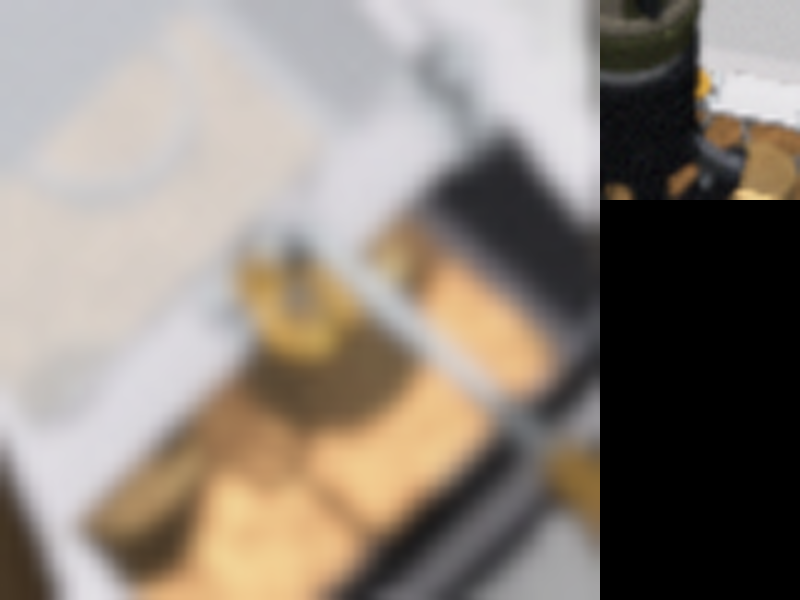

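The prong hangs over the ring: the ring centre is at crop (298,303) and the prong runs from about (310,245) to (298,305). Next I'll compare this with the projections.

```bash
python3 - <<'E'
from where import *
b=load('t3');s=env.get_state();tip=where()
f=np.array([np.cos(.325),np.sin(.325),0]);g=tip-.184*f+[0,0,.035]
P=dict(ring=[.7255,.085,.230],ringhi=[.7216,.083,.236],ringlo=[.7295,.087,.224],tip=tip,axisend=g+.186*f,rodtop=g+.184*f+[0,0,.004],ferr=g+.075*f+[0,0,.004])
for k,v in P.items():print(k,((proj(b,v)[0]-[215,138])+.5)*12)
c=b['pixels'][150:172,232:248]
print(cv2.cvtColor(b['pixels'],cv2.COLOR_RGB2GRAY)[152:172,232:248])
print(cv2.cvtColor(b['pixels'],cv2.COLOR_RGB2HSV)[152:172,232:248,1])
E
```

```text
tool z [ 0.0026 -0.0002 -1.    ]
psi 0.32490562445258964 tcp [0.5517 0.0255 0.2808] tip [0.7261 0.0842 0.2652] ring-tip [-0.0006  0.0008 -0.0352] F [-0.6975 -0.2632 -1.4674] 8.7167
ring [301.5781 301.6495]
ringhi [313.101  303.1911]
ringlo [289.9965 299.8321]
tip [298.3702 258.1552]
axisend [288.3184 211.2566]
rodtop [292.9026 211.0278]
ferr [578.8205 472.4008]
[[206 207 208 208 208 208 206 201 198 203 212 217 218 218 217 216]
 [207 208 207 208 209 207 204 200 198 204 213 217 217 216 215 212]
 [208 208 208 208 206 205 203 202 201 208 214 216 217 215 213 205]
 [209 208 207 204 201 200 200 200 202 207 213 216 215 213 207 189]
 [209 208 203 194 190 192 191 189 195 203 210 213 213 208 193 169]
 [208 204 194 182 181 185 176 168 180 197 206 210 208 195 176 154]
 [206 197 182 170 176 179 160 141 154 183 203 204 197 179 162 153]
 [200 190 175 162 165 165 143 118 128 164 191 201 193 175 165 165]
 [196 189 172 154 149 148 134 114 125 154 178 193 195 190 183 176]
 [198 192 175 155 147 147 137 125 131 149 167 182 191 198 196 181]
 [201 193 178 160 158 160 147 133 134 145 160 172 179 189 196 188]
[... 1245 characters left out ...]
 106  93  58  22   6  15  36]
 [  6   3  37  89 124 127 104  72  81 108 119  99  57  16   3   8]
 [  8   4  17  60 102 118 103  83  88 108 124 124  95  40   7   4]
 [  6   8   3  29  78 115 120 112 110 116 129 136 117  73  23   0]
 [  7   8   7  10  63 118 135 132 128 130 136 135 123  97  55  19]
 [  6   7   4   5  53 120 140 141 138 138 138 133 117 104  90  59]
 [  6   5   6  14  57 112 138 141 141 137 131 121 109 106 104  93]
 [  5   9  20  42  75 106 118 129 128 125 122 114 108 106 106 104]
 [ 11  28  54  81  97 102 106 109 114 115 112 110 108 107 105 108]
 [ 32  66  97 112 110 109 109 109 107 113 111 111 112 110 110 111]
 [ 68 104 120 122 119 113 112 109 109 110 112 110 111 110 111 114]]
```

```bash
python3 - <<'E'
from h import *
g=lambda n:cv2.cvtColor(load(n)['pixels'],cv2.COLOR_RGB2GRAY).astype(int)[150:172,230:254]
print(g('t3')-g('t2'));print(g('t1')-g('t2'))
E
```

```text
[[  3   3   4   3   3   4   4   3   4   3   4   3   5   4   4   4   4   3
    4   4   4   4   4   4]
 [  4   4   4   4   3   3   3   4   4   2   4   3   3   4   3   4   3   4
    4   4   3   4   2   2]
 [  3   3   3   3   4   3   2   2   4   4   3   3   4   4   5   4   4   5
    4   2   4   3   1   2]
 [  5   4   3   4   3   4   4   3   3   4   3   2   3   4   3   3   4   3
    4   4   3   4   2   1]
 [  4   4   5   4   5   4   3   4   2   1  -1   2   3   2   4   4   4   4
    2   4   3   2   0   1]
 [  4   2   6   3   3   4   4   3  -1  -6  -7  -4   0   4   4   4   3   3
    4   2   4   0   1   1]
 [  4   5   4   4   4   3   2  -2  -9 -15 -15  -9  -3   1   3   3   2   4
    4   4   4   2   2   2]
 [  3   4   3   4   4   4   2  -4 -18 -28 -23 -11  -5   0   2   3   4   4
    2   3   3   2   1   0]
 [  3   4   4   4   5   2   2  -5 -24 -41 -37 -20  -4   0   3   4   2   2
    3   2   3   0   2   2]
 [  5   4   4   2   4   3  -1 -10 -31 -54 -55 -30  -5  12  18  12   0  -1
    2   2   2   3   3   2]
 [  3   4   4   4   4   2  -4 -19 -38 -56 -47 -26  -4  18  33  23   3  -3
    0   2   3   
[... 2645 characters left out ...]
 3   2   3   3   3   4   1   1   2   3  -2 -13 -24 -19  -5   2   3
    4  -2  -9 -11  -3   5]
 [  3   4   3   3   5   4   2   2   3   3   2   3  -4  -9  -7  -3   2   3
    1  -2  -6  -9  -7   0]
 [  3   3   3   3   3   2   4   2   4   2   3   2   2  -1   0   2   1   3
    1   2   1  -2  -5  -6]
 [  3   3   3   3   2   1   2   2   2   2   2   1   1   2   2   1   3   1
    1   4   3   1   0  -6]
 [  3   3   2   3   3   2   1   1   1   1   1   2   2   2   2   2   3   2
    2   3   3   2   2  -2]
 [  3   2   4   2   1   3   3   1   1   2   1   3   3   3   3   2   1   2
    2   2   4   2   3   2]
 [  3   4   2   2   1   2   3   2   0   2   2   2   2   2   2   1   4   4
    3   3   3   3   3   4]]
```

Predicted and observed hook positions agree to about 1 px, with the hook perhaps 1–2 mm short. I'll shift it slightly forward and lower it gently.

Request:
jog_arm(
  rows=[
    [0.02, 0.03, -0.2, 0, 0, 0],
    [0.02, 0.03, -0.4, 0, 0, 0],
    [0.02, 0.03, -0.6, 0, 0, 0],
    [0.02, 0.03, -0.7, 0, 0, 0],
    [0.02, 0.03, -0.75, 0, 0, 0],
    [0.02, 0.03, -0.8, 0, 0, 0],
    [0.02, 0.03, -0.85, 0, 0, 0],
    [0.02, 0.03, -0.9, 0, 0, 0],
    [0.02, 0.03, -0.9, 0, 0, 0],
  ],
)

```text
clock: 9.47
tcp_pos: [0.5516, 0.0269, 0.2431]
orientation: [-0.0, -0.162, 0.987, 0.0]
wrist_force: [-0.3, -0.7, -2.0]
finger_gap: 0.0185
grip_force: 107.7
```

```bash
python3 where.py
```

```text
tool z [-0.0002  0.0001 -1.    ]
psi 0.32503778356397994 tcp [0.5516 0.0269 0.2431] tip [0.726  0.0856 0.2271] ring-tip [-0.0005 -0.0006  0.0029] F [-0.2782 -0.7176 -1.951 ] 9.4667
```

Request:
jog_arm(
  rows=[
    [0, 0, -0.05, 0, 0, 0],
    [0, 0, -0.1, 0, 0, 0],
    [0, 0, -0.15, 0, 0, 0],
    [0, 0, -0.15, 0, 0, 0],
  ],
)

```text
clock: 9.8
tcp_pos: [0.5514, 0.0269, 0.2369]
orientation: [-0.0, -0.162, 0.987, 0.0]
wrist_force: [-0.3, 0.6, -1.3]
finger_gap: 0.0183
grip_force: 107.7
```

Request:
jog_arm(
  rows=[
    [0, 0, -0.05, 0, 0, 0],
    [0, 0, -0.1, 0, 0, 0],
    [0, 0, -0.15, 0, 0, 0],
    [0, 0, -0.2, 0, 0, 0],
    [0, 0, -0.25, 0, 0, 0],
    [0, 0, -0.25, 0, 0, 0],
    [0, 0, -0.25, 0, 0, 0],
    [0, 0, -0.25, 0, 0, 0],
  ],
)

```text
clock: 10.47
tcp_pos: [0.5517, 0.0269, 0.2274]
orientation: [0.0, -0.162, 0.987, 0.0]
wrist_force: [-0.8, 0.2, -1.8]
finger_gap: 0.0187
grip_force: 107.7
```

```bash
python3 where.py
```

```text
tool z [ 0.      0.0001 -1.    ]
psi 0.32510373873667264 tcp [0.5517 0.0269 0.2274] tip [0.726  0.0857 0.2114] ring-tip [-0.0005 -0.0007  0.0186] F [-0.7731  0.1899 -1.7967] 10.4667
```

Request:
jog_arm(
  rows=[
    [-0.05, -0.02, -0.03, 0, 0, 0],
    [-0.1, -0.03, -0.06, 0, 0, 0],
    [-0.15, -0.05, -0.1, 0, 0, 0],
    [-0.2, -0.07, -0.14, 0, 0, 0],
    [-0.25, -0.08, -0.17, 0, 0, 0],
    [-0.3, -0.1, -0.2, 0, 0, 0],
    [-0.3, -0.1, -0.2, 0, 0, 0],
    [-0.3, -0.1, -0.2, 0, 0, 0],
    [-0.3, -0.1, -0.2, 0, 0, 0],
  ],
)

```text
clock: 11.22
tcp_pos: [0.5393, 0.0228, 0.2192]
orientation: [-0.0, -0.162, 0.987, 0.0]
wrist_force: [0.5, 0.4, -0.8]
finger_gap: 0.0183
grip_force: 107.7
```

```bash
python3 where.py; python3 - <<'E'
from h import *
b=shot('top','t4.png')
R=lambda im,x,y,w,h,s:cv2.resize(im[y:y+h,x:x+w],None,fx=s,fy=s,interpolation=cv2.INTER_CUBIC)
o=np.hstack([R(load('t3')['pixels'],215,138,50,50,8),R(b['pixels'],215,138,50,50,8)])
cv2.imwrite('pics/z4.png',o[:,:,::-1])
E
```

```text
tool z [-0.0008 -0.0001 -1.    ]
psi 0.32494237694716865 tcp [0.5393 0.0228 0.2192] tip [0.7137 0.0815 0.2031] ring-tip [0.0118 0.0035 0.0269] F [ 0.5304  0.3565 -0.7662] 11.2167
```

View pics/z4.png

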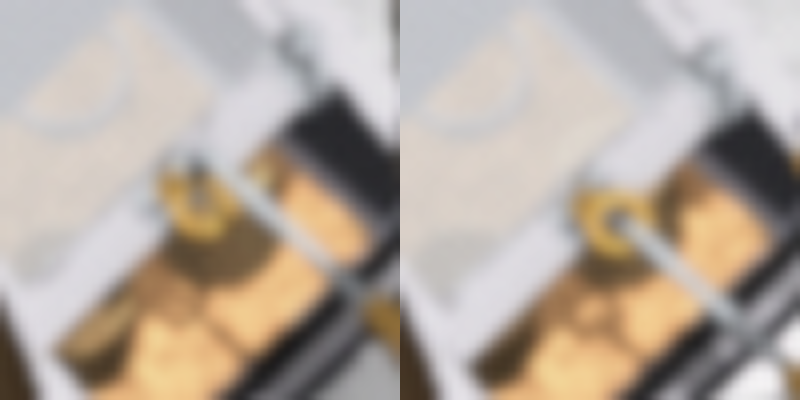

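The sash came down with the hook, and the rod end now sits in the ring at about (620,215) in the right panel. I'll keep drawing it down the slope.

Request:
jog_arm(
  rows=[
    [-0.05, -0.02, -0.04, 0, 0, 0],
    [-0.12, -0.04, -0.09, 0, 0, 0],
    [-0.2, -0.07, -0.15, 0, 0, 0],
    [-0.28, -0.09, -0.21, 0, 0, 0],
    [-0.36, -0.12, -0.27, 0, 0, 0],
    [-0.44, -0.15, -0.33, 0, 0, 0],
    [-0.52, -0.18, -0.39, 0, 0, 0],
    [-0.6, -0.2, -0.45, 0, 0, 0],
    [-0.67, -0.23, -0.5, 0, 0, 0],
    [-0.73, -0.25, -0.54, 0, 0, 0],
    [-0.76, -0.26, -0.57, 0, 0, 0],
    [-0.76, -0.26, -0.57, 0, 0, 0],
  ],
)

```text
clock: 12.27
tcp_pos: [0.5085, 0.0123, 0.1962]
orientation: [-0.001, -0.162, 0.987, 0.0]
wrist_force: [1.6, 0.3, -0.9]
finger_gap: 0.0185
grip_force: 107.7
```

```bash
python3 where.py; cat > q.py <<'E'
from h import *
import sys
from scipy.optimize import least_squares
np.set_printoptions(precision=4,suppress=True)
# sash shift between top frames from optical flow of the sash window region? use phase correlation on glass logo
n=sys.argv[1];b=shot('top',n+'.png');a=shot('scene',n+'s.png')
def shift(c0,c1,x,y,w,h,m):
    t=cv2.cvtColor(c0['pixels'],cv2.COLOR_RGB2GRAY)[y:y+h,x:x+w]
    I=cv2.cvtColor(c1['pixels'],cv2.COLOR_RGB2GRAY)[y-m:y+h+m,x-m:x+w+m]
    r=cv2.matchTemplate(I,t,cv2.TM_CCOEFF_NORMED);_,v,_,p=cv2.minMaxLoc(r);return v,np.array(p)-m
print('latch-plate/logo top shift',shift(load('t0'),b,215,142,30,20,30))
# expected px per m along the slope
d=np.array([.947*.819,.321*.819,.574])
P=np.array([.72,.07,.24]);print('px per 10mm',proj(b,P-.01*d)-proj(b,P),proj(a,P-.01*d)-proj(a,P))
E
python3 q.py t5
```

```text
tool z [-0.0012 -0.0001 -1.    ]
psi 0.32477530234707963 tcp [0.5085 0.0123 0.1962] tip [0.6828 0.071  0.18  ] ring-tip [0.0427 0.014  0.05  ] F [ 1.6172  0.2921 -0.9175] 12.2667
latch-plate/logo top shift (0.7341973781585693, array([ 9, 10]))
px per 10mm [[1.7437 2.092 ]] [[-0.6403  3.1567]]
```

Request:
jog_arm(
  rows=[
    [-0.04, -0.01, -0.03, 0, 0, 0],
    [-0.08, -0.03, -0.06, 0, 0, 0],
    [-0.12, -0.04, -0.09, 0, 0, 0],
    [-0.16, -0.05, -0.12, 0, 0, 0],
    [-0.2, -0.07, -0.15, 0, 0, 0],
    [-0.24, -0.08, -0.18, 0, 0, 0],
    [-0.24, -0.08, -0.18, 0, 0, 0],
  ],
)

```text
clock: 12.95
tcp_pos: [0.5019, 0.0096, 0.19]
orientation: [0.003, -0.162, 0.987, 0.0]
wrist_force: [7.7, 3.0, -0.8]
finger_gap: 0.0185
grip_force: 107.7
```

Request:
jog_arm(
  rows=[
    [-0.03, -0.01, -0.02, 0, 0, 0],
    [-0.06, -0.02, -0.04, 0, 0, 0],
    [-0.09, -0.03, -0.06, 0, 0, 0],
    [-0.12, -0.04, -0.09, 0, 0, 0],
    [-0.12, -0.04, -0.09, 0, 0, 0],
  ],
)

```text
clock: 13.37
tcp_pos: [0.4981, 0.0083, 0.1868]
orientation: [0.004, -0.162, 0.987, 0.0]
wrist_force: [9.5, 4.6, -0.8]
finger_gap: 0.0184
grip_force: 107.7
```

Request:
jog_arm(
  rows=[
    [-0.03, -0.01, -0.02, 0, 0, 0],
    [-0.06, -0.02, -0.04, 0, 0, 0],
    [-0.09, -0.03, -0.06, 0, 0, 0],
    [-0.12, -0.04, -0.09, 0, 0, 0],
    [-0.12, -0.04, -0.09, 0, 0, 0],
  ],
)

```text
clock: 13.78
tcp_pos: [0.4934, 0.0066, 0.1833]
orientation: [0.004, -0.162, 0.987, 0.0]
wrist_force: [8.0, 3.4, -0.3]
finger_gap: 0.0182
grip_force: 107.7
```

```bash
python3 where.py;  python3 q.py t6
```

```text
tool z [ 0.0074  0.0015 -1.    ]
psi 0.3260091222862336 tcp [0.4934 0.0066 0.1833] tip [0.6678 0.0656 0.1687] ring-tip [0.0577 0.0194 0.0613] F [ 7.9534  3.4055 -0.3125] 13.7833
latch-plate/logo top shift (0.6679018139839172, array([12, 14]))
px per 10mm [[1.7437 2.092 ]] [[-0.6403  3.1567]]
```

Request:
jog_arm(
  rows=[
    [-0.03, -0.01, -0.02, 0, 0, 0],
    [-0.06, -0.02, -0.04, 0, 0, 0],
    [-0.09, -0.03, -0.06, 0, 0, 0],
    [-0.12, -0.04, -0.09, 0, 0, 0],
    [-0.12, -0.04, -0.09, 0, 0, 0],
  ],
)

```text
clock: 14.3
tcp_pos: [0.4868, 0.0047, 0.179]
orientation: [0.002, -0.162, 0.987, 0.0]
wrist_force: [5.5, 3.2, -1.3]
finger_gap: 0.0186
grip_force: 107.8
```

Request:
jog_arm(
  rows=[
    [-0.03, -0.01, -0.02, 0, 0, 0],
    [-0.06, -0.02, -0.04, 0, 0, 0],
    [-0.09, -0.03, -0.06, 0, 0, 0],
    [-0.09, -0.03, -0.06, 0, 0, 0],
  ],
)

```text
clock: 14.63
tcp_pos: [0.4847, 0.0038, 0.1772]
orientation: [0.004, -0.162, 0.987, 0.0]
wrist_force: [8.8, 4.2, -2.1]
finger_gap: 0.0187
grip_force: 107.7
```

```bash
python3 where.py
```

```text
tool z [ 0.0069  0.0016 -1.    ]
psi 0.3259711521444295 tcp [0.4847 0.0038 0.1772] tip [0.6592 0.0628 0.1625] ring-tip [0.0663 0.0222 0.0675] F [ 8.7693  4.1869 -2.0956] 14.6333
```

Request:
jog_arm(
  rows=[
    [-0.02, -0.01, -0.01, 0, 0, 0],
    [-0.04, -0.01, -0.03, 0, 0, 0],
    [-0.06, -0.02, -0.04, 0, 0, 0],
    [-0.08, -0.03, -0.06, 0, 0, 0],
    [-0.08, -0.03, -0.06, 0, 0, 0],
    [-0.08, -0.03, -0.06, 0, 0, 0],
  ],
)

```text
clock: 15.13
tcp_pos: [0.482, 0.0027, 0.1749]
orientation: [0.004, -0.162, 0.987, 0.0]
wrist_force: [10.4, 4.4, -2.4]
finger_gap: 0.0182
grip_force: 107.7
```

```bash
python3 where.py;python3 q.py t7
```

```text
tool z [ 0.0076  0.0018 -1.    ]
psi 0.3261973734378676 tcp [0.482  0.0027 0.1749] tip [0.6564 0.0617 0.1604] ring-tip [0.0691 0.0233 0.0696] F [10.4275  4.385  -2.4315] 15.1333
latch-plate/logo top shift (0.6275774240493774, array([14, 18]))
px per 10mm [[1.7437 2.092 ]] [[-0.6403  3.1567]]
```

Request:
jog_arm(
  rows=[
    [-0.02, -0.01, -0.01, 0, 0, 0],
    [-0.04, -0.01, -0.03, 0, 0, 0],
    [-0.06, -0.02, -0.04, 0, 0, 0],
    [-0.06, -0.02, -0.04, 0, 0, 0],
    [-0.06, -0.02, -0.04, 0, 0, 0],
  ],
)

```text
clock: 15.65
tcp_pos: [0.4815, 0.0022, 0.174]
orientation: [0.006, -0.163, 0.987, 0.0]
wrist_force: [13.9, 6.4, -2.1]
finger_gap: 0.0184
grip_force: 107.6
```

Request:
jog_arm(
  rows=[
    [-0.02, -0.01, -0.01, 0, 0, 0],
    [-0.04, -0.01, -0.02, 0, 0, 0],
    [-0.04, -0.01, -0.02, 0, 0, 0],
    [-0.04, -0.01, -0.02, 0, 0, 0],
  ],
)

```text
clock: 15.98
tcp_pos: [0.4807, 0.002, 0.1734]
orientation: [0.007, -0.163, 0.987, 0.0]
wrist_force: [16.3, 7.2, -2.4]
finger_gap: 0.0179
grip_force: 107.6
```

The pull reached about 18 N and is rising steeply, which fits being just past 0. I'll ease off gently and check.

Request:
jog_arm(
  rows=[
    [0.02, 0.01, 0.01, 0, 0, 0],
    [0.04, 0.01, 0.02, 0, 0, 0],
    [0.06, 0.02, 0.03, 0, 0, 0],
    [0.06, 0.02, 0.03, 0, 0, 0],
  ],
)

```text
clock: 16.32
tcp_pos: [0.4807, 0.0023, 0.1739]
orientation: [0.004, -0.162, 0.987, 0.0]
wrist_force: [11.2, 5.6, -2.2]
finger_gap: 0.018
grip_force: 107.7
```

Request:
jog_arm(
  rows=[
    [0.02, 0.01, 0.01, 0, 0, 0],
    [0.04, 0.01, 0.02, 0, 0, 0],
    [0.06, 0.02, 0.03, 0, 0, 0],
    [0.06, 0.02, 0.03, 0, 0, 0],
  ],
)

```text
clock: 16.65
tcp_pos: [0.4815, 0.0028, 0.1746]
orientation: [0.002, -0.162, 0.987, 0.0]
wrist_force: [6.5, 3.0, -0.3]
finger_gap: 0.0182
grip_force: 107.8
```

```bash
python3 where.py;python3 q.py t8
```

```text
tool z [ 0.0047  0.001  -1.    ]
psi 0.3257180632210408 tcp [0.4815 0.0028 0.1746] tip [0.6559 0.0617 0.1595] ring-tip [0.0696 0.0233 0.0705] F [ 6.5482  3.0189 -0.3131] 16.65
latch-plate/logo top shift (0.656636118888855, array([14, 18]))
px per 10mm [[1.7437 2.092 ]] [[-0.6403  3.1567]]
```

Request:
jog_arm(
  rows=[
    [0.02, 0.01, 0.01, 0, 0, 0],
    [0.04, 0.01, 0.02, 0, 0, 0],
    [0.06, 0.02, 0.03, 0, 0, 0],
    [0.06, 0.02, 0.03, 0, 0, 0],
  ],
)

```text
clock: 17.08
tcp_pos: [0.4819, 0.0033, 0.1751]
orientation: [0.0, -0.162, 0.987, -0.0]
wrist_force: [3.4, 1.8, -0.9]
finger_gap: 0.0183
grip_force: 107.9
```

Request:
jog_arm(
  rows=[
    [0.02, 0.01, 0.01, 0, 0, 0],
    [0.04, 0.01, 0.02, 0, 0, 0],
    [0.06, 0.02, 0.03, 0, 0, 0],
    [0.06, 0.02, 0.03, 0, 0, 0],
  ],
)

```text
clock: 17.42
tcp_pos: [0.4832, 0.004, 0.1757]
orientation: [-0.001, -0.162, 0.987, 0.0]
wrist_force: [0.7, -0.9, -0.7]
finger_gap: 0.018
grip_force: 107.7
```

```bash
python3 where.py;python3 q.py t9; python3 - <<'E'
from h import *
for f in ('t7','t8','t9'):
  a=load('t6');b=load(f)
  A=cv2.cvtColor(a['pixels'],cv2.COLOR_RGB2GRAY)[150:195,195:255].astype(np.float32);
  B=cv2.cvtColor(b['pixels'],cv2.COLOR_RGB2GRAY)[150:195,195:255].astype(np.float32)
  T=cv2.cvtColor(load('t8')['pixels'],cv2.COLOR_RGB2GRAY)[150:195,195:255].astype(np.float32)
  print(f,cv2.phaseCorrelate(T,B), np.abs(T-B).mean())
E
```

```text
tool z [-0.0021 -0.0001 -1.    ]
psi 0.32489110557774215 tcp [0.4832 0.004  0.1757] tip [0.6576 0.0627 0.1593] ring-tip [0.0679 0.0223 0.0707] F [ 0.6525 -0.9169 -0.6928] 17.4167
latch-plate/logo top shift (0.6301107406616211, array([14, 18]))
px per 10mm [[1.7437 2.092 ]] [[-0.6403  3.1567]]
t7 ((-0.02697798776272009, 0.509832679313476), 0.9804294390148587) 1.2037038
t8 ((0.0, 0.5), 1.0) 0.0
t9 ((-0.0511044439402788, 0.543440236523633), 0.9870861166494864) 1.2885185
```

Hook force fell linearly to about 0 over a short travel, so the latch is holding the sash and the seal is no longer pushing on the hook. I'll centre the prong and lift it out.

Request:
jog_arm(
  rows=[
    [0.03, 0.01, 0, 0, 0, 0],
    [0.06, 0.02, 0, 0, 0, 0],
    [0.1, 0.03, 0, 0, 0, 0],
    [0.1, 0.03, 0, 0, 0, 0],
  ],
)

```text
clock: 17.85
tcp_pos: [0.4884, 0.0053, 0.1761]
orientation: [0.0, -0.162, 0.987, -0.0]
wrist_force: [-0.5, -0.5, -1.0]
finger_gap: 0.0183
grip_force: 107.7
```

Request:
jog_arm(
  rows=[
    [0, 0, 0.06, 0, 0, 0],
    [0, 0, 0.12, 0, 0, 0],
    [0, 0, 0.18, 0, 0, 0],
    [0, 0, 0.25, 0, 0, 0],
    [0, 0, 0.25, 0, 0, 0],
  ],
)

```text
clock: 18.27
tcp_pos: [0.4885, 0.0052, 0.1869]
orientation: [0.001, -0.162, 0.987, -0.0]
wrist_force: [0.6, 0.5, -1.6]
finger_gap: 0.0183
grip_force: 107.7
```

```bash
python3 where.py
```

```text
tool z [ 0.0012 -0.0001 -1.    ]
psi 0.32506005166050533 tcp [0.4885 0.0052 0.1869] tip [0.6628 0.064  0.1711] ring-tip [0.0627 0.021  0.0589] F [ 0.5615  0.4859 -1.5613] 18.2667
```

Free of the ring bar. Lifting out.

Request:
jog_arm(
  rows=[
    [0, 0, 0.08, 0, 0, 0],
    [0, 0, 0.16, 0, 0, 0],
    [0, 0, 0.25, 0, 0, 0],
    [0, 0, 0.35, 0, 0, 0],
    [0, 0, 0.5, 0, 0, 0],
    [0, 0, 0.8, 0, 0, 0],
    [0, 0, 1.2, 0, 0, 0],
    [0, 0, 1.6, 0, 0, 0],
    [0, 0, 2, 0, 0, 0],
    [0, 0, 2.4, 0, 0, 0],
    [0, 0, 2.7, 0, 0, 0],
    [0, 0, 2.7, 0, 0, 0],
  ],
)

```text
clock: 19.27
tcp_pos: [0.4893, 0.0051, 0.2972]
orientation: [0.002, -0.162, 0.987, -0.001]
wrist_force: [0.6, -0.2, -0.7]
finger_gap: 0.0183
grip_force: 107.7
```

```bash
python3 where.py;python3 q.py t10; python3 - <<'E'
from h import *
def crop(f): return cv2.cvtColor(load(f)['pixels'],cv2.COLOR_RGB2GRAY)[100:140,262:315].astype(np.float32)
for f in ('t7s','t8s','t9s','t10s'):print(f,cv2.phaseCorrelate(crop('t8s'),crop(f)))
def crop(f): return cv2.cvtColor(load(f)['pixels'],cv2.COLOR_RGB2GRAY)[150:185,195:235].astype(np.float32)
for f in ('t6','t7','t8','t9','t10'):print(f,cv2.phaseCorrelate(crop('t8'),crop(f)))
E
```

```text
tool z [ 0.0049 -0.0007 -1.    ]
psi 0.325083756166447 tcp [0.4893 0.0051 0.2972] tip [0.6638 0.0639 0.282 ] ring-tip [ 0.0617  0.0211 -0.052 ] F [ 0.6267 -0.1641 -0.7401] 19.2667
latch-plate/logo top shift (0.6047872304916382, array([14, 18]))
px per 10mm [[1.7437 2.092 ]] [[-0.6403  3.1567]]
t7s ((-0.009121049693121108, 0.07849537877129009), 1.0114943654448898)
t8s ((0.0, 0.0), 1.0)
t9s ((-0.052579798909235365, -0.6354273315281986), 0.9234910426316438)
t10s ((-0.7872446930202628, -0.5414942992178737), 0.3181950260091711)
t6 ((0.27149864486873554, 0.506386389177294), 0.6433241198460261)
t7 ((0.015698327754282815, -0.09472035947029411), 1.0084973214401138)
t8 ((0.0, 0.0), 1.0)
t9 ((-0.0813937215367666, -0.07250948432053761), 0.9997602631648381)
t10 ((-0.03388478342828094, -0.15230347579775483), 1.0220686303244697)
```

```bash
python3 - <<'E'
from h import *
G=lambda f:cv2.cvtColor(load(f)['pixels'],cv2.COLOR_RGB2GRAY).astype(np.float32)
for (x,y,w,h) in ((232,183,16,16),(228,180,24,22),(225,160,25,20)):
  for f in ('t6','t7','t9','t10'):
    W=np.eye(2,3,dtype=np.float32)
    try:
        cc,W=cv2.findTransformECC(G('t8')[y:y+h,x:x+w],G(f)[y-8:y+h+8,x-8:x+w+8],np.array([[1,0,8],[0,1,8]],np.float32),cv2.MOTION_TRANSLATION,(3,200,1e-5),None,3)
        print((x,y),f,round(cc,3),W[:,2]-8)
    except cv2.error as e: print(f,'fail')
a=load('s0');b=load('t10')
R=lambda im,x,y,w,h,s:cv2.resize(im[y:y+h,x:x+w],None,fx=s,fy=s,interpolation=cv2.INTER_CUBIC)
cv2.imwrite('pics/z5.png',np.hstack([R(load('t8')['pixels'],215,150,60,60,6),R(b['pixels'],215,150,60,60,6)])[:,:,::-1])
E
```

```text
(232, 183) t6 0.88 [-6.4483366  1.4275312]
(232, 183) t7 0.995 [-0.15534925 -0.04782534]
(232, 183) t9 0.995 [-0.1627369  -0.05175209]
(232, 183) t10 0.995 [-0.15774584 -0.07966518]
(228, 180) t6 0.799 [-2.769683  -1.1106143]
(228, 180) t7 0.997 [-0.06845808 -0.07570124]
(228, 180) t9 0.997 [-0.081285 -0.0776  ]
(228, 180) t10 0.997 [-0.07433605 -0.08558607]
(225, 160) t6 0.728 [-1.9602947 -1.0727348]
(225, 160) t7 0.981 [-0.2658944  -0.19182205]
(225, 160) t9 0.977 [-0.3031273  -0.20721531]
(225, 160) t10 0.971 [-0.35829735 -0.26612568]
```

View pics/z5.png

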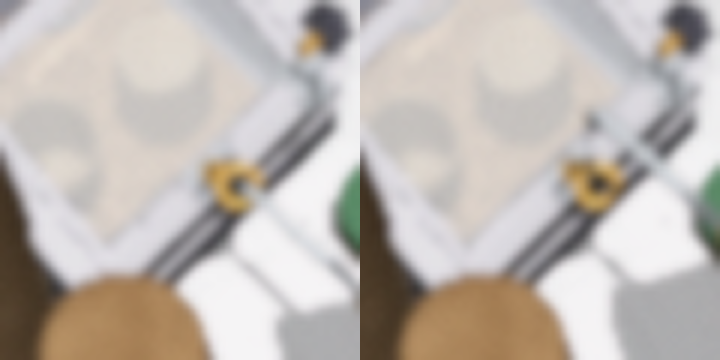

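The right panel shows the sash closed, with its rail at the sill, the ring empty at (597,185) and the hook lifted clear. The sash position hasn't changed since the pull, so the latch is holding. Now I'll return the pole.

Request:
jog_arm(
  rows=[
    [0, -0.3, 0, 0, 0, -0.8],
    [0, -0.6, 0, 0, 0, -1.7],
    [0, -1, 0, 0, 0, -2.6],
    [0, -1.4, 0, 0, 0, -3.5],
    [0, -1.8, 0, 0, 0, -4.4],
    [0, -2.2, 0, 0, 0, -5.3],
    [0, -2.6, 0, 0, 0, -6.2],
    [0.1, -3, 0, 0, 0, -7.1],
    [0.15, -3.4, 0, 0, 0, -8],
    [0.15, -3.67, 0, 0, 0, -9],
    [0.15, -3.67, 0, 0, 0, -9],
    [0.15, -3.67, 0, 0, 0, -9],
  ],
)

```text
clock: 20.37
tcp_pos: [0.4935, -0.1415, 0.293]
orientation: [-0.001, 0.303, 0.953, 0.0]
wrist_force: [-0.3, 0.0, -1.0]
finger_gap: 0.0186
grip_force: 107.8
```

Request:
jog_arm(
  rows=[
    [0, 0, -0.5, 0, 0, 0],
    [0, 0, -1.1, 0, 0, 0],
    [0, 0, -1.7, 0, 0, 0],
    [0, 0, -2.3, 0, 0, 0],
    [0, 0, -2.8, 0, 0, 0],
    [0, 0, -3.2, 0, 0, 0],
    [0, 0, -3.5, 0, 0, 0],
    [0, 0, -3.5, 0, 0, 0],
    [0, 0, -3.5, 0, 0, 0],
    [0, 0, -3.5, 0, 0, 0],
    [0, 0, -3.5, 0, 0, 0],
  ],
)

```text
clock: 21.28
tcp_pos: [0.4948, -0.1415, 0.1553]
orientation: [0.001, 0.303, 0.953, -0.0]
wrist_force: [0.9, 0.1, -0.2]
finger_gap: 0.0184
grip_force: 107.8
```

```bash
python3 - <<'E'
from where import *
where();s=env.get_state()
print('delta units',(np.array([.4953,-.1416,.0440])-s['tcp_pos'])/.04)
w=shot('wrist','w6.png');a=shot('scene','s6.png');b=shot('top','t11.png')
u=np.array([np.cos(-.6127),np.sin(-.6127),0]);g=s['tcp_pos']+[0,0,.019]
pt=[g+.186*u,g+.184*u-[0,0,.035],g-.077*u]
print(proj(a,pt),proj(b,pt))
im=a['pixels'];x,y=[int(v) for v in proj(a,pt[1])[0]]
R=lambda im,x,y,w,h,s:cv2.resize(im[y:y+h,x:x+w],None,fx=s,fy=s,interpolation=cv2.INTER_CUBIC)
o=np.zeros((600,800,3),np.uint8);o[:360,:480]=R(im,275,210,96,72,5);o[:320,480:]=R(b['pixels'],305,140,40,40,8);o[360:,:320]=cv2.resize(w['pixels'],(320,240))
cv2.imwrite('pics/z6.png',o[:,:,::-1])
E
```

```text
tool z [ 0.0019 -0.0007 -1.    ]
psi -0.6162652039407186 tcp [ 0.4948 -0.1415  0.1553] tip [ 0.6449 -0.2479  0.1396] ring-tip [0.0806 0.3329 0.0904] F [ 0.8725  0.0916 -0.1773] 21.2833
delta units [ 0.0133 -0.0021 -2.7823]
[[361.7982 232.5332]
 [358.7877 239.104 ]
 [277.6014 263.3948]] [[331.5602 145.5699]
 [329.9785 149.4856]
 [325.0143 215.663 ]]
```

I've reached the picture limit, so I'll check numerically whether the pole slipped in the grip, comparing the knob in the wrist image before and after the pull.

```bash
python3 - <<'E'
from h import *
G=lambda f:cv2.cvtColor(load(f)['pixels'],cv2.COLOR_RGB2HSV)
for f in('w3','w4','w5','w6'):
    h=G(f);m=((h[...,0]>8)&(h[...,0]<24)&(h[...,1]>70)).astype(np.uint8)
    # knob top row along the axis and centre column along the handle
    g=cv2.cvtColor(load(f)['pixels'],cv2.COLOR_RGB2GRAY).astype(int)
    col=np.abs(np.diff(g[60:150,245:266].mean(1)));print(f,'rows with strong edges',[(60+i,int(c)) for i,c in enumerate(col) if c>14])
    for r in (200,):
        e=np.abs(np.diff(g[r-8:r+8].mean(0)));print('  col edges',[(i,int(v)) for i,v in enumerate(e) if v>12 and 200<i<310])
g=load('w4')['pixels'][85:150,205:305];r=cv2.matchTemplate(load('w6')['pixels'],g,cv2.TM_CCOEFF_NORMED);print(cv2.minMaxLoc(r)[1::2],'ref (205,85)')
E
```

```text
w3 rows with strong edges [(94, 38), (95, 57), (96, 33)]
  col edges [(220, 26), (221, 28), (222, 16), (227, 23), (228, 23), (279, 17), (280, 29), (281, 16), (294, 12)]
w4 rows with strong edges [(94, 18), (95, 26)]
  col edges [(201, 22), (202, 24), (203, 16), (205, 12), (206, 21), (207, 14), (280, 22), (281, 15), (307, 12), (308, 13)]
w5 rows with strong edges [(94, 37), (95, 55), (96, 30), (98, 14)]
  col edges [(216, 16), (217, 30), (218, 28), (227, 19), (228, 17), (279, 16), (280, 28), (281, 16), (295, 12)]
w6 rows with strong edges [(86, 15), (87, 35), (88, 30)]
  col edges [(215, 30), (216, 51), (217, 48), (218, 22), (228, 13), (229, 13), (279, 13), (280, 12), (294, 26), (295, 32), (296, 17)]
(0.5080996751785278, (188, 85)) ref (205,85)
```

```bash
python3 - <<'E'
from h import *
for f in('w4','w5','w6'):
    im=load(f)['pixels'].astype(int)
    for r in (92,100,108,116,122,130,136,150,200,240):
        row=im[r-1:r+2].mean(0);e=np.abs(np.diff(row,axis=0)).sum(1)
        L=205+np.argsort(-e[205:240])[:2];Rr=270+np.argsort(-e[270:310])[:2];print(f,r,sorted(L),sorted(Rr),end=' | ')
    print()
    c=im[70:150,247:263].mean(1);print([int(v) for v in c.sum(1)/3])
E
```

```text
w4 92 [np.int64(207), np.int64(208)] [np.int64(305), np.int64(306)] | w4 100 [np.int64(207), np.int64(208)] [np.int64(307), np.int64(308)] | w4 108 [np.int64(208), np.int64(215)] [np.int64(293), np.int64(309)] | w4 116 [np.int64(208), np.int64(215)] [np.int64(292), np.int64(293)] | w4 122 [np.int64(208), np.int64(216)] [np.int64(291), np.int64(292)] | w4 130 [np.int64(208), np.int64(209)] [np.int64(282), np.int64(283)] | w4 136 [np.int64(208), np.int64(209)] [np.int64(280), np.int64(281)] | w4 150 [np.int64(209), np.int64(227)] [np.int64(301), np.int64(302)] | w4 200 [np.int64(206), np.int64(207)] [np.int64(280), np.int64(309)] | w4 240 [np.int64(221), np.int64(222)] [np.int64(290), np.int64(291)] | 
[115, 115, 116, 118, 119, 120, 121, 122, 123, 125, 126, 126, 125, 126, 128, 129, 130, 130, 131, 130, 130, 131, 132, 132, 125, 104, 73, 57, 62, 70, 75, 78, 80, 82, 83, 84, 85, 86, 87, 87, 87, 87, 87, 87, 87, 87, 86, 86, 86, 85, 85, 85, 84, 83, 81, 80, 78, 76, 73, 69, 62, 57, 61, 71, 79, 84, 86, 88, 89, 91, 92, 93, 94, 94, 93, 94, 93, 94, 93, 94]
w5 92 [np.int64(236), np.int64(237)] [np.in
[... 1386 characters left out ...]
8)] | w6 130 [np.int64(213), np.int64(214)] [np.int64(297), np.int64(298)] | w6 136 [np.int64(210), np.int64(211)] [np.int64(300), np.int64(301)] | w6 150 [np.int64(207), np.int64(208)] [np.int64(296), np.int64(297)] | w6 200 [np.int64(216), np.int64(217)] [np.int64(294), np.int64(295)] | w6 240 [np.int64(218), np.int64(219)] [np.int64(293), np.int64(294)] | 
[120, 121, 121, 121, 121, 121, 121, 121, 120, 120, 120, 121, 121, 121, 121, 121, 117, 102, 66, 35, 28, 30, 31, 31, 33, 39, 46, 52, 58, 65, 70, 72, 74, 76, 77, 78, 79, 80, 80, 81, 81, 81, 81, 80, 80, 80, 80, 80, 80, 79, 79, 79, 77, 77, 75, 74, 72, 70, 68, 64, 57, 52, 56, 66, 74, 78, 80, 81, 83, 84, 86, 87, 87, 87, 87, 87, 87, 87, 87, 87]
```

The knob/handle junction is at row 131 before and after, so there was no slip or tilt. Lowering into the stand.

Request:
jog_arm(
  rows=[
    [0.01, 0, -0.5, 0, 0, 0],
    [0.01, 0, -1, 0, 0, 0],
    [0.01, 0, -1.5, 0, 0, 0],
    [0.01, 0, -1.9, 0, 0, 0],
    [0.01, 0, -2.2, 0, 0, 0],
    [0.01, 0, -2.4, 0, 0, 0],
    [0.01, 0, -2.55, 0, 0, 0],
    [0.01, 0, -2.65, 0, 0, 0],
    [0.01, 0, -2.7, 0, 0, 0],
    [0.01, 0, -2.74, 0, 0, 0],
    [0.01, 0, -2.74, 0, 0, 0],
    [0.01, 0, -2.74, 0, 0, 0],
  ],
)

```text
clock: 22.43
tcp_pos: [0.4951, -0.1416, 0.0451]
orientation: [0.001, 0.304, 0.953, 0.0]
wrist_force: [2.2, 1.9, -1.4]
finger_gap: 0.0183
grip_force: 107.9
```

```bash
python3 where.py
```

```text
tool z [ 0.0015 -0.0002 -1.    ]
psi -0.6170384106950224 tcp [ 0.4951 -0.1416  0.0451] tip [ 0.6452 -0.2481  0.0293] ring-tip [0.0803 0.3331 0.2007] F [ 2.2027  1.8991 -1.4408] 22.4333
```

Request:
jog_arm(
  rows=[
    [0, 0, -0.03, 0, 0, 0],
    [0, 0, -0.03, 0, 0, 0],
    [0, 0, -0.03, 0, 0, 0],
  ],
  force=20,
)

```text
clock: 22.68
tcp_pos: [0.4952, -0.1416, 0.044]
orientation: [0.001, 0.304, 0.953, 0.0]
wrist_force: [1.5, 1.8, 2.4]
finger_gap: 0.0187
grip_force: 108.5
```

Request:
jog_arm(
  rows=[
    [0, 0, 0, 0, 0, 0],
    [0, 0, 0, 0, 0, 0],
    [0, 0, 0, 0, 0, 0],
    [0, 0, 0, 0, 0, 0],
    [0, 0, 0, 0, 0, 0],
    [0, 0, 0, 0, 0, 0],
    [0, 0, 0, 0, 0, 0],
    [0, 0, 0, 0, 0, 0],
  ],
  jaw=-1,
)

```text
clock: 23.35
tcp_pos: [0.4944, -0.1416, 0.0433]
orientation: [-0.0, 0.304, 0.953, 0.0]
wrist_force: [-0.0, 0.4, -0.5]
finger_gap: 0.0855
grip_force: 0.0
```

Request:
jog_arm(
  rows=[
    [0, 0, 0.2, 0, 0, 0],
    [0, 0, 0.6, 0, 0, 0],
    [0, 0, 1.2, 0, 0, 0],
    [0, 0, 1.8, 0, 0, 0],
    [0, 0, 2.5, 0, 0, 0],
    [0, 0, 3.2, 0, 0, 0],
    [0, 0, 3.2, 0, 0, 0],
    [0, 0, 3.2, 0, 0, 0],
    [0, 0, 3.2, 0, 0, 0],
  ],
)

```text
clock: 24.1
tcp_pos: [0.4943, -0.1415, 0.1714]
orientation: [0.0, 0.304, 0.953, 0.0]
wrist_force: [0.1, 0.9, -0.4]
finger_gap: 0.0854
grip_force: 0.0
```

```bash
python3 - <<'E'
from h import *
np.set_printoptions(precision=3,suppress=True)
c=shot('wrist','w7.png');a=shot('scene','s7.png');b=shot('top','t12.png');w2=load('w2');print(env.get_state()['tcp_pos'])
g=w2['pixels'][80:290,205:305]
r=cv2.matchTemplate(c['pixels'],g,cv2.TM_CCOEFF_NORMED);print('pole+stand vs w2',cv2.minMaxLoc(r)[1::2],'ref (205,80)', 'expected', proj(w2,[.4965,-.1409,.064])-0, proj(c,[.4965,-.1409,.064]))
for n,(p,q),(x,y,w,h) in (('scene',('s0','s7'),(262,240,100,62)),('top',('t0','t12'),(305,150,35,85))):
    d=np.abs(load(p)['pixels'].astype(int)-load(q)['pixels'].astype(int))[y:y+h,x:x+w].max(2);print(n,'stand diff mean/max',d.mean(),d.max())
G=lambda f:cv2.cvtColor(load(f)['pixels'],cv2.COLOR_RGB2GRAY).astype(np.float32)
d=np.abs(G('t12')-G('t9'))[155:200,215:262];print('hood diff t9',d.mean(),np.percentile(d,95))
x,y,w,h=228,180,24,22
for f in('t7','t9','t10','t12'):
    cc,W=cv2.findTransformECC(G('t8')[y:y+h,x:x+w],G(f)[y-8:y+h+8,x-8:x+w+8],np.array([[1,0,8],[0,1,8]],np.float32),cv2.MOTION_TRANSLATION,(3,200,1e-5),None,3);print(f,cc,W[:,2]-8)
E
```

```text
[ 0.494 -0.141  0.17 ]
pole+stand vs w2 (0.9791358113288879, (208, 78)) ref (205,80) expected [[254.223 195.006]] [[257.473 193.062]]
scene stand diff mean/max 37.37758064516129 236
top stand diff mean/max 60.802689075630255 227
hood diff t9 3.0080378 4.0
t7 0.997065760050066 [-0.068 -0.076]
t9 0.9969457084000916 [-0.081 -0.078]
t10 0.9969958645630902 [-0.074 -0.086]
t12 0.9969014674705364 [-0.102 -0.065]
```

```bash
python3 -c "
from workcell import env
print(env.hand_in())"
```

```text
the job is handed in; nothing more can be done
None
```

I drew the sash down and all signs are that the latch holds it shut; the pole is back in its stand, hook down, and the job was handed in at about 24 s (no verdict came back; the pull peaked near 18 N, and I viewed 11 pictures, one over the limit of 10).

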